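# Box two brush pots mouth to mouth

### The arm

A 6-joint arm with a two-finger parallel gripper is mounted at the origin on the work surface. World frame = base frame: x ahead of the robot, y to its left, z up, the work surface at z = 0. Lengths are in m, angles in rad, forces in N, time in s.
With the tool pointing down it reaches from about 0.3 to 0.775 m from the base axis. Payload 14.6 kg.
Tool frame: the origin (TCP) lies at the very end of the fingers, on their centre line; the grasp point (between the pads) lies 19 mm behind it; z points along the fingers, y is the direction in which the jaws open and shut (so a half turn about z gives the same grasp; the last joint's range is limited). The gripper opens to 94 mm and grips with 3 to 60 N. Pads are 16 mm wide; open, the fingers measure 119 mm over their backs; the gripper's body (75 mm by 177 mm) begins 78 mm behind the grasp point.
Start: joints at [1.113, 0.3, 1.521, -0, 1.321, -0.067], TCP at [0.21, 0.509, 0.205] pointing down, gripper open.
Joint ranges: [-3.03, 3.03], [-0.79, 2.21], [0.23, 2.52], [-1.04, 4.18], [0, 3.07], [-2.55, 2.55]. Speed limits (rad/s): [2.22, 2.22, 2.57, 3.14, 3.14, 3.14].

### API

Orientations are given as [roll, pitch, yaw] about the fixed x, y, z axes, in that order (R = Rz(yaw) Ry(pitch) Rx(roll)).
In Python, from station import ctrl, eyes gives the robot as it stands.
- The arm moves only by the tool jog_arm, never from a script. Its argument "moves" is a list of rows, each a list of 3 entries, a list of its own where there are three numbers: the shift along the world's x, y, z in mm, then the turn, a rotation vector about the world's x, y, z in units of 5 degrees (1.0 is 5 degrees), then the finger opening in mm, from 0 to 94. In form: [[[tx, ty, tz], [wx, wy, wz], jaw], ...]. A call has 1 to 5 rows; each row is the pose to reach, as a shift and turn from the pose commanded when the call began; what a row does not reach only later rows make up. A row lasts 1/12 s, in which the tool goes at most 41.7 mm and 7.16 degrees, less where a joint would pass 70% of its speed; a pose out of reach is approached as far as the arm can. A call with a gripper value outside its range is refused whole. The fingers move at their own pace and stop on an object; "squeeze" is the grip in N (left out, the last holds). Time passes only in rows, so rows that repeat a pose let the fingers close. It gives the time, the measured TCP pose, the force and the opening at its end, in the units of the state.
- ctrl.get_obs(): the state, without advancing time (a new reading comes with each control period).
- eyes.camera(name): name is "scene" or "side" or "wrist"; returns a dict with "frame" (480x640x3 uint8, red, green, blue), "vertical_fov" (degrees; the focal length in pixels is half the picture's height over the tangent of half this angle, whatever the lens; pixels are square), "cx", "cy" (the principal point, pixels), "eye" and "attitude" of the camera in the world; the wrist camera has in their place "hand_eye" (4x4, takes a point from camera to tool coordinates, whose origin is the TCP and whose axes are the flange's). Camera axes: x right, y down, z forward; pixel columns grow to the right and rows downward; lengths in m; the calibration is good to about 2 mm. A picture is of the moment at which its call begins: read the wrist's pose just before it. There is no depth.
- ctrl.hand_in(): hands the job in, once; it reports no verdict.
The state is a dict: "time_s": time; "qpos": joint angles; "joint_vel": joint speeds; "tau": joint torques, N m; "ee_pos": TCP position; "eef_rot": TCP orientation; "force": force on the tool from outside, world axes, zero at the start; "moment": the same for the moment, N m; "grip_width": finger opening in m.
Only numpy, scipy, OpenCV 4.12 (cv2) and the standard library are available. Lean on these libraries where they do the work, as an engineer would, in place of code of your own. Each camera call takes 0.05 s, during which the arm holds its last target.

### The job

The lesson is over and the rinsed brush pots go away boxed in pairs: take one of the two pots of equal size, turn it over and set it upside down on the other, mouth to mouth, so that the rims meet all round with their flat sides in line. Set it down gently, feeling for the rims to meet, for the glazed pots must never be knocked or pressed together hard or dropped on one another. Leave the lower pot standing where it is, and leave the slimmer pot and the other things alone.

Things in the scene. Friction and masses are not known exactly. Their poses are not given: they have to be found in the camera images.
- pot_a_center (a point): Centre of one of the two equal pots, half-way up its axis. Pale glazed stoneware, square with bevelled corners, open on top; 62 mm across opposite flat sides (each flat 38 mm wide, the four bevels 17 mm), 86 mm tall. It stands loose on the felt, mouth up, centre 43 mm above the felt, and tips or slides if pushed. Own axes: z out of its mouth, x and y square to the flat sides.
- pot_a_rim (a point): Centre of that pot's mouth, in the plane of its brown bare rim, 43 mm from its centre along z; same axes. Walls 5 mm, bottom 6 mm thick; mass 0.26 kg, give or take a quarter. Laid on any of its flat sides the pot lies still, its axis then 31 mm above the felt.
- pot_b_center (a point): Centre of the other of the two equal pots, half-way up its axis. Pale glazed stoneware, square with bevelled corners, open on top; 62 mm across opposite flat sides (each flat 38 mm wide, the four bevels 17 mm), 86 mm tall. It stands loose on the felt, mouth up, centre 43 mm above the felt, and tips or slides if pushed. Own axes: z out of its mouth, x and y square to the flat sides.
- pot_b_rim (a point): Centre of that pot's mouth, in the plane of its brown bare rim, 43 mm from its centre along z; same axes. When the pots are boxed the two rim centres coincide, the lower pot's z points up and the upper one's straight down. Either pot may be the upper.
- slim_pot_center (a point): Centre of a slimmer, taller pot of the same make that has no partner: 48 mm across flats, 104 mm tall, standing mouth up on the felt. Leave it.
- inkstone_center (a point): Centre of a round dark inkstone, 110 mm across, 24 mm high, lying flat on the felt. Leave it.
- ink_bottle_center (a point): Middle of a black ink bottle with a red cap, 62 mm across, 165 mm tall, standing on the felt; the point is 80 mm above its foot. Leave it.
- paperweight_center (a point): Centre of a dark wooden paperweight bar, 200 x 30 x 18 mm, long side along its y axis, lying on the felt. Leave it. The felt is a fixed grey mat covering the whole working area; its top is 3 mm above the desk.
Things that resemble listed ones, but are neither listed nor needed, are in the scene too. Leave any pink look-alike of the part that bears pot_b_center alone. What is shaped like the part that bears pot_a_center but green or yellow is not meant.

How it is judged:
At the end, for the whole second after the job is handed in: One of the two equal pots stands at rest upside down on the other, which is upright: rim centres within 5 mm (one wall thickness), flat sides in line within 0.12 rad (any of the four ways round), both pots vertical within 0.06 rad (((angle between pot_a_center's own z axis and vertical above 3.08159 rad and angle between pot_b_center's own z axis and vertical below 0.06 rad) or (angle between pot_b_center's own z axis and vertical above 3.08159 rad and angle between pot_a_center's own z axis and vertical below 0.06 rad)) and distance between pot_a_rim and pot_b_rim below 0.005 m and (angle between the x axis of pot_a_center and the x axis of pot_b_center, either way round below 0.12 rad or angle between the x axis of pot_a_center and the x axis of pot_b_center, either way round above 1.4508 rad) and linear speed of each of pot_a, pot_b below 0.01 m/s); the robot touches nothing.
It fails at once if the two pots are knocked or pressed together with more than 20 N (contact force between pot_a and pot_b above 20 N).
It fails at once if an upside-down pot is let fall (moves faster than 0.25 m/s with no finger on it, as after a drop of more than about 3 mm) ((angle between pot_a_center's own z axis and vertical above 2.6 rad and linear speed of pot_a above 0.25 m/s and contact force between pot_a and the fingers below 0.05 N) or (angle between pot_b_center's own z axis and vertical above 2.6 rad and linear speed of pot_b above 0.25 m/s and contact force between pot_b and the fingers below 0.05 N)).
It fails at once if both of the equal pots are shifted more than 25 mm (the lower one must stay where it stands) (distance of each of pot_a_center, pot_b_center from where it was at the start of the episode above 0.025 m).
It fails at once if another thing (slim pot, inkstone, ink bottle, paperweight) is moved more than 20 mm (distance of any of slim_pot_center, inkstone_center, ink_bottle_center, paperweight_center from where it was at the start of the episode above 0.02 m).
It also fails if it takes over 56 s, if anything falls off the work surface, if the arm or the gripper's body presses on something with over 40 N, if the wrist force passes 120 N, or if a joint passes its speed limit or range.

## Working session

There is one attempt and no reset: what is moved stays moved. The work goes in short steps, Python scripts to look and compute and a tool call to move; the robot and the scene stay as the last step left them, time stands still between calls to the robot, and variables do not carry over. Pictures are saved under pics/ and viewed, and the job is handed in when it is done.

Besides the shell and the picture viewer there is one more tool, called after "Call:" as name(argument=value, ...), one argument or row to a line, values as JSON. jog_arm: Moves the arm, as the interface text tells. Its arguments: {"type":"object","properties":{"moves":{"type":"array","items":{"type":"array"}},"squeeze":{"type":"number"}},"required":["moves"]}

```bash
ls; mkdir -p pics
python3 - <<'E'
from station import ctrl, eyes
import cv2,numpy as np
o=ctrl.get_obs();print(o)
for n in ["scene","side","wrist"]:
    c=eyes.camera(n);cv2.imwrite(f"pics/{n}0.png",c["frame"][:,:,::-1]);print(n,{k:v for k,v in c.items() if k!="frame"})
E
```

```text
pics
{'time_s': 0.0, 'qpos': array([ 1.11340809e+00,  3.00463170e-01,  1.52158960e+00, -4.42451954e-07,
        1.32071256e+00, -6.65672824e-02]), 'joint_vel': array([ 0.00029376,  0.00072468,  0.00159361, -0.00029565,  0.00322381,
        0.00036877]), 'tau': array([-5.88295225e-04, -5.31806874e+01, -3.52731049e+01,  7.08709541e-02,
        2.44980451e-02, -6.70662280e-05]), 'ee_pos': array([0.20938785, 0.50829103, 0.20488708]), 'eef_rot': array([-3.14042255e+00, -7.75763323e-05,  2.75077177e+00]), 'force': array([ 0.29512719, -0.12523771,  0.24022097]), 'moment': array([-0.03741649, -0.01558914,  0.028134  ]), 'grip_width': 0.09394990375820321}
scene {'vertical_fov': 49.47575973971103, 'cx': 317.7279863009624, 'cy': 237.06274714867058, 'eye': array([1.05156049, 0.69275452, 0.95752203]), 'attitude': array([-2.33331704,  0.01786489,  2.56739919])}
side {'vertical_fov': 56.32862860016418, 'cx': 321.63808405974777, 'cy': 241.50819933594587, 'eye': array([0.31542552, 0.47191771, 0.66430441]), 'attitude': array([-2.32787694,  0.01137165, -2.70632097])}
wrist {'vertical_fov': 67.70493717916565, 'cx': 322.53383011568457, 'cy': 244.18157298921244, 'hand_eye': array([[-5.22870087e-04, -9.69999816e-01, -2.43105088e-01,
         6.95109951e-02],
       [ 9.99998762e-01, -8.68035189e-04,  1.31270200e-03,
        -5.81976715e-05],
       [-1.48434447e-03, -2.43104101e-01,  9.69999069e-01,
        -1.78029686e-01],
       [ 0.00000000e+00,  0.00000000e+00,  0.00000000e+00,
         1.00000000e+00]])}
```

View pics/scene0.png

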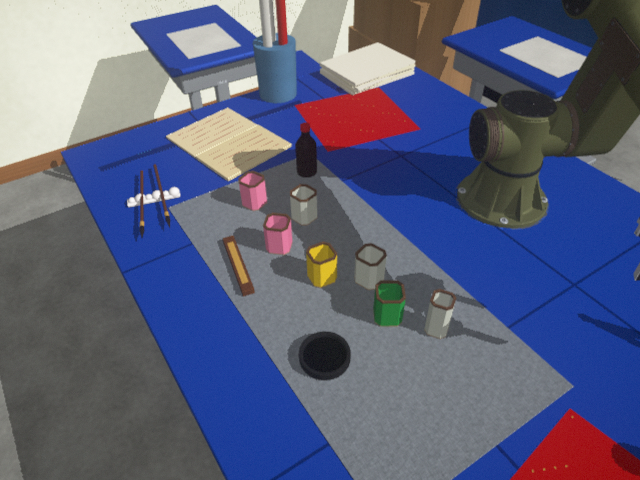

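View pics/side0.png

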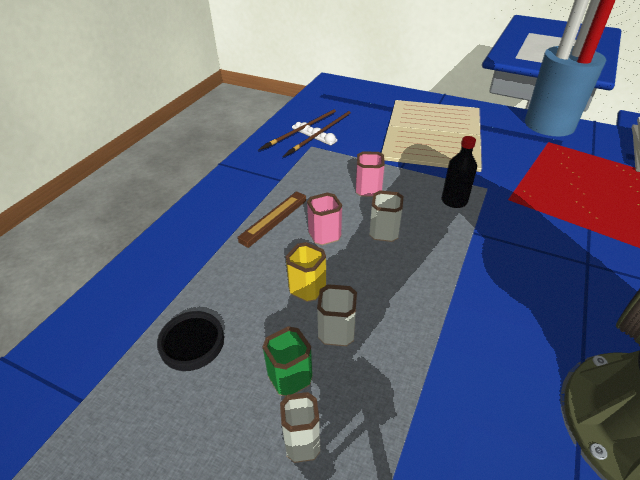

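View pics/wrist0.png

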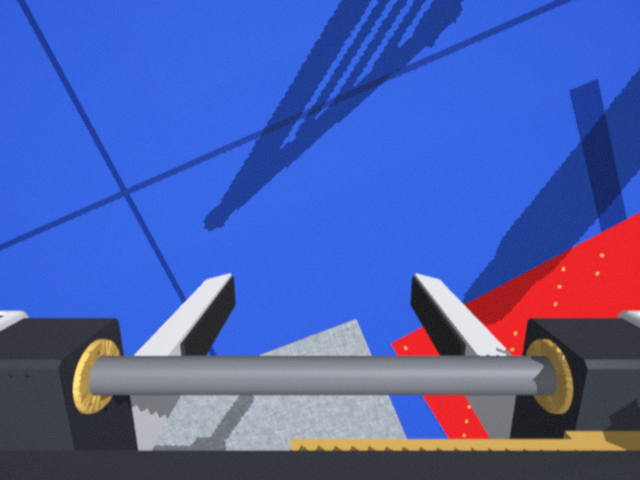

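```bash
cat > h.py <<'E'
from station import ctrl, eyes
import cv2,numpy as np
from scipy.spatial.transform import Rotation as R
def cam(n):
    o=ctrl.get_obs(); c=eyes.camera(n); f=240/np.tan(np.radians(c["vertical_fov"]/2))
    if "eye" in c: A=R.from_euler('xyz',c["attitude"]).as_matrix();e=np.array(c["eye"])
    else:
        T=R.from_euler('xyz',o["eef_rot"]).as_matrix();H=c["hand_eye"]
        A=T@H[:3,:3]; e=T@H[:3,3]+o["ee_pos"]
    return dict(im=c["frame"],f=f,cx=c["cx"],cy=c["cy"],A=A,e=e,o=o)
def cast(c,uv,z):
    uv=np.atleast_2d(uv).astype(float)
    d=np.c_[(uv[:,0]-c["cx"])/c["f"],(uv[:,1]-c["cy"])/c["f"],np.ones(len(uv))]@c["A"].T
    return c["e"]+d*((z-c["e"][2])/d[:,2])[:,None]
def proj(c,P):
    p=(np.atleast_2d(P)-c["e"])@c["A"]; return np.c_[p[:,0]/p[:,2]*c["f"]+c["cx"],p[:,1]/p[:,2]*c["f"]+c["cy"]]
E
python3 - <<'E'
from h import *
a=cv2.imread("pics/scene0.png");b=cv2.imread("pics/side0.png")
t=[cv2.resize(a[150:300,270:420],(400,400),interpolation=2),cv2.resize(b[170:360,285:435],(400,506),interpolation=2)[:400]]
cv2.imwrite("pics/crop1.png",np.hstack(t))
for (im,p) in ((a,(303,192)),(a,(370,250)),(b,(337,290)),(b,(386,200))):
    u,v=p; h=cv2.cvtColor(im[v-12:v+12:2,u-18:u+18:2],cv2.COLOR_BGR2HSV); print(p); print('\n'.join(' '.join('%d,%d,%d'%tuple(x) for x in r) for r in h[::3]))
E
```

```text
(303, 192)
125,17,88 113,12,86 107,21,87 109,23,88 120,12,86 120,15,86 114,15,87 129,21,87 105,24,85 110,18,86 105,23,88 114,15,85 113,24,84 128,12,86 116,23,89 125,18,83 120,12,84 115,18,85
111,21,85 113,12,83 126,14,89 128,11,89 120,15,86 160,9,84 12,95,97 11,85,111 15,31,99 13,31,100 14,37,90 6,76,64 9,79,68 173,13,77 110,18,87 107,21,87 110,18,83 116,20,88
120,12,86 130,9,86 6,14,88 12,103,97 34,19,201 36,19,206 33,16,145 40,19,121 39,14,128 34,16,130 38,16,127 34,15,121 26,17,122 30,17,119 30,17,118 14,84,67 110,9,82 114,15,86
120,12,86 113,12,86 108,15,87 23,17,122 23,21,98 13,75,85 10,103,89 19,37,109 37,18,125 34,16,131 30,19,122 14,58,102 10,89,69 20,35,88 37,20,116 34,17,119 120,11,91 120,19,81
(370, 250)
107,21,87 95,18,83 102,15,87 105,18,87 107,21,87 108,25,133 108,23,132 109,21,132 106,22,130 109,21,134 105,19,133 106,25,133 114,20,130 104,22,127 109,22,130 106,25,133 111,19,132 109,26,135
120,14,88 108,30,84 113,13,80 120,18,85 113,27,86 105,18,85 0,18,86 7,72,64 8,78,65 8,65,63 11,72,60 105,11,93 104,22,128 106,24,136 104,24,136 107,26,137 105,24,125 108,24,130
115,18
[... 1103 characters left out ...]
09,230 170,109,230 170,107,231 170,113,215 170,113,213 163,26,135 102,21,120 104,22,126 96,17,75 95,21,74 115,20,77 105,20,78 105,20,76 95,20,75 95,20,75 95,21,73
171,111,138 170,111,138 170,113,140 12,110,90 13,112,80 19,45,135 38,20,195 39,19,210 30,27,180 30,28,174 20,45,148 14,72,120 13,103,97 11,115,93 13,114,87 16,111,53 14,66,58 102,17,77
103,23,79 105,26,79 12,68,82 11,110,86 40,20,192 41,18,200 41,21,209 42,22,211 40,22,211 38,20,139 42,20,125 41,22,125 42,21,123 42,20,125 42,23,112 42,24,108 18,51,75 12,107,55
103,23,79 95,20,77 17,62,87 13,115,80 13,113,86 35,23,121 39,21,123 42,21,124 44,22,125 42,21,124 40,19,122 39,21,123 38,23,123 43,24,125 42,23,109 44,26,108 14,92,61 9,73,59
```

View pics/crop1.png

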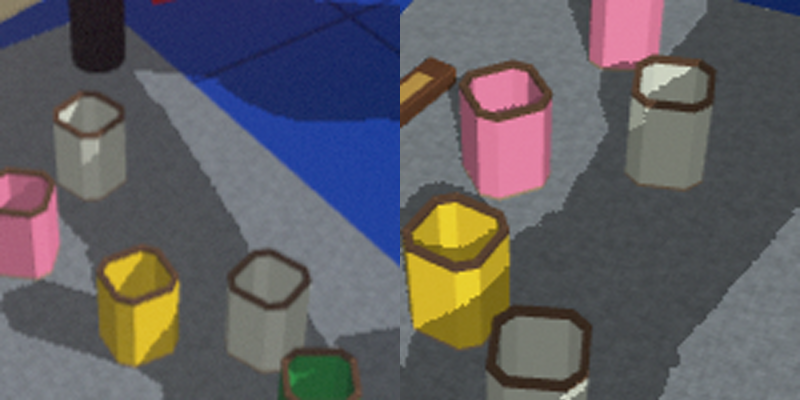

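Of the pale pots, scene (303,204), (370,266) and (440,314), the last is slimmer and taller, so it is the slim pot. The first two are the equal pair. The pink, yellow and green ones are look-alikes. Next I'll measure the rims.

```bash
cat >> h.py <<'E'
def hits(c,box,z=.089,s=50,smax=150):
    u0,v0,u1,v1=box; h=cv2.cvtColor(c["im"],cv2.COLOR_RGB2HSV).astype(int)
    m=((h[...,0]<20)&(h[...,1]>s)&(h[...,1]<smax)).astype(np.uint8)
    k=np.zeros_like(m);k[v0:v1,u0:u1]=m[v0:v1,u0:u1]
    k=cv2.morphologyEx(k,cv2.MORPH_CLOSE,np.ones((3,3),np.uint8))
    cs,_=cv2.findContours(k,cv2.RETR_EXTERNAL,cv2.CHAIN_APPROX_NONE)
    q=max(cs,key=cv2.contourArea)[:,0]
    P=cast(c,q,z)[:,:2]
    r=cv2.minAreaRect((P*1000).astype(np.float32)); return r,q
E
python3 - <<'E'
from h import *
S=cam("scene");D=cam("side")
for nm,c,bx in (("farS",S,(286,178,324,215)),("nearS",S,(350,238,392,277)),("slimS",S,(424,285,460,312)),("farD",D,(366,186,408,216)),("nearD",D,(312,278,362,322)),("slimD",D,(278,388,324,432)),("greenS",S,(370,275,410,305)),("yelS",S,(303,238,342,262)),("pinkD",D,(304,186,346,220)),("yelD",D,(282,236,330,272))):
    z=.107 if "slim" in nm else .089
    r,q=hits(c,bx,z); print(nm,np.round(r[0],1),np.round(r[1],1),round(r[2],1),cv2.boundingRect(q))
# inkstone, bottle, paperweight
for nm,c,p,z in (("ink",S,(325,353),.027),("bottlefoot",S,(306,173),.003),("bottlecap",S,(305,127),.168),("pw0",S,(230,238),.02),("pw1",S,(247,290),.02),("bottleD",D,(468,142),.165),("pink far D",D,(370,160),.089)): print(nm,np.round(cast(c,p,z)[0],3))
E
```

```text
farS [ 510.5 -245.9] [63.2 64.8] 15.1 (290, 184, 26, 18)
nearS [500.7  37.6] [61.7 61.2] 19.3 (356, 244, 30, 22)
slimS [466.  240.4] [49.  47.6] 31.0 (430, 289, 26, 21)
farD [ 511.2 -241.8] [75.  66.4] 24.1 (366, 191, 37, 21)
nearD [496.9  38.9] [62.6 65.1] 18.8 (317, 285, 40, 32)
slimD [463.  239.5] [48.6 53.8] 32.9 (280, 390, 39, 42)
greenS [533.  151.6] [59.5 62.3] 56.2 (376, 281, 30, 22)
yelS [592.2 -31.8] [64.1 63.5] 82.7 (306, 242, 31, 20)
pinkD [ 626.6 -184. ] [67.7 74.6] 47.2 (304, 193, 38, 23)
yelD [587.8 -36.4] [76.8 63.6] 83.2 (286, 241, 40, 31)
ink [0.715 0.17  0.027]
bottlefoot [ 0.399 -0.413  0.003]
bottlecap [ 0.4   -0.406  0.168]
pw0 [ 0.725 -0.266  0.02 ]
pw1 [ 0.769 -0.082  0.02 ]
bottleD [ 0.391 -0.408  0.165]
pink far D [ 0.592 -0.372  0.089]
```

Call:
jog_arm(
  moves=[
    [[20, -20, 30], [0, 0, 0], 94],
    [[35, -55, 55], [0, 0, -1], 94],
    [[50, -90, 75], [0, 0, -2], 94],
    [[65, -125, 95], [0, 0, -3], 94],
    [[80, -160, 110], [0, 0, -4], 94],
  ],
)

```text
time_s: 0.67
ee_pos: [0.2876, 0.352, 0.3145]
eef_rot: [3.141, 0.0, 2.398]
force: [0.5, -0.6, 0.4]
grip_width: 0.0937
```

```bash
cat > log.py <<'E'
from h import *
import json
o=ctrl.get_obs()
open("fk.jsonl","a").write(json.dumps([list(o["qpos"]),list(o["ee_pos"]),list(o["eef_rot"])])+"\n")
print(o["time_s"],o["qpos"].round(3),o["ee_pos"].round(4),o["eef_rot"].round(3),o["force"].round(1),o["grip_width"])
E
echo '[[1.11340809,0.30046317,1.5215896,0,1.32071256,-0.0665672824],[0.20938785,0.50829103,0.20488708],[-3.14042255,-0.00007757,2.75077177]]' >fk.jsonl
python3 log.py
```

```text
0.6667 [ 0.805  0.018  1.596  0.     1.527 -0.022] [0.2876 0.352  0.3145] [3.141 0.    2.398] [ 0.5 -0.6  0.4] 0.09374944482073973
```

Call:
jog_arm(
  moves=[
    [[20, -35, 10], [0, 0, -1], 94],
    [[40, -70, 20], [0, 0, -2], 94],
    [[60, -105, 25], [0, 0, -3], 94],
    [[75, -140, 25], [0, 0, -4], 94],
    [[90, -175, 25], [0, 0, -5], 94],
  ],
)

```text
time_s: 1.08
ee_pos: [0.3778, 0.1766, 0.3386]
eef_rot: [3.141, 0.0, 1.961]
force: [1.7, 0.7, -0.4]
grip_width: 0.0941
```

```bash
python3 log.py
```

```text
1.0833 [ 0.349 -0.077  1.635 -0.     1.583 -0.041] [0.3778 0.1766 0.3386] [3.141 0.    1.961] [ 1.7  0.7 -0.4] 0.09405849898116955
```

Call:
jog_arm(
  moves=[
    [[15, -35, 0], [0, 0, -1], 94],
    [[30, -70, 0], [0, 0, -2], 94],
    [[45, -105, 0], [0, 0, -3], 94],
    [[60, -140, 0], [0, 0, -4], 94],
    [[75, -175, 0], [0, 0, -5], 94],
  ],
)

```text
time_s: 1.5
ee_pos: [0.4527, 0.0015, 0.3384]
eef_rot: [3.141, 0.0, 1.525]
force: [0.8, 1.5, 0.3]
grip_width: 0.0937
```

```bash
python3 log.py
```

```text
1.5 [-0.078  0.007  1.553  0.     1.581 -0.032] [0.4527 0.0015 0.3384] [3.141 0.    1.525] [0.8 1.5 0.3] 0.09370406461048668
```

Call:
jog_arm(
  moves=[
    [[5, -15, 0], [0, 0, 0], 94],
    [[10, -30, 0], [1, 0, 0], 94],
    [[15, -50, 0], [1.5, 0, 0], 94],
    [[15, -50, 0], [1.5, 0, 0], 94],
    [[15, -50, 0], [1.5, 0, 0], 94],
  ],
)

```text
time_s: 1.92
ee_pos: [0.4674, -0.0476, 0.3379]
eef_rot: [-3.135, -0.131, 1.526]
force: [0.4, -0.4, -0.2]
grip_width: 0.0939
```

```bash
python3 log.py
python3 - <<'E'
from h import *
c=cam("wrist");cv2.imwrite("pics/wrist1.png",c["im"][:,:,::-1])
print(proj(c,[[.511,-.245,.089],[.499,.038,.089]]))
E
```

```text
1.9167 [-0.253  0.061  1.505  0.127  1.609 -0.206] [ 0.4674 -0.0476  0.3379] [-3.135 -0.131  1.526] [ 0.4 -0.4 -0.2] 0.09394326963877057
[[363.88413984 392.74849098]
 [346.38433046 168.83935021]]
```

View pics/wrist1.png

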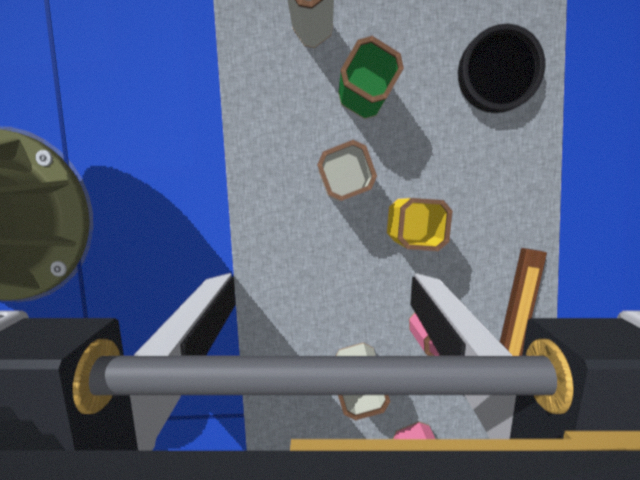

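Run:
```python
from h import *
c=cam("wrist")
for b in ((310,132,385,208),):
    r,q=hits(c,b,s=60,smax=170);print(np.round(r[0],1),np.round(r[1],1),round(r[2],2),cv2.boundingRect(q))
```

```text
[499.3  36.4] [61.5 61.3] 18.36 (318, 141, 58, 60)
```

Call:
jog_arm(
  moves=[
    [[0, -35, 0], [0, 0, 0], 94],
    [[0, -70, 0], [0, 0, 0], 94],
    [[5, -105, 0], [0, 0, 0], 94],
    [[5, -140, 0], [0, 0, 0], 94],
    [[5, -175, 0], [0, 0, 0], 94],
  ],
)

```text
time_s: 2.43
ee_pos: [0.4725, -0.2219, 0.3385]
eef_rot: [-3.136, -0.13, 1.531]
force: [0.8, 0.5, 0.8]
grip_width: 0.0938
```

Call:
jog_arm(
  moves=[
    [[0, -20, 0], [0, 0, 0], 94],
    [[0, -30, 0], [0, 0, 0], 94],
    [[0, -30, 0], [0, 0, 0], 94],
    [[0, -30, 0], [0, 0, 0], 94],
  ],
)

```text
time_s: 2.77
ee_pos: [0.4727, -0.2504, 0.3383]
eef_rot: [-3.136, -0.131, 1.53]
force: [0.1, 0.3, 0.4]
grip_width: 0.094
```

```bash
python3 log.py
python3 - <<'E'
from h import *
c=cam("wrist");cv2.imwrite("pics/wrist2.png",c["im"][:,:,::-1])
p=proj(c,[[.511,-.245,.089]])[0];print(p)
u,v=p.astype(int)
r,q=hits(c,(u-45,v-45,u+45,v+45),s=60,smax=170);print(np.round(r[0],1),np.round(r[1],1),round(r[2],2),cv2.boundingRect(q))
E
```

```text
2.7667 [-0.61   0.244  1.294  0.108  1.678 -0.561] [ 0.4727 -0.2504  0.3383] [-3.136 -0.131  1.53 ] [0.1 0.3 0.4] 0.09402979798482189
[354.10907375 235.65930044]
[ 509.4 -247.8] [61.4 61.2] 14.65 (325, 210, 57, 56)
```

View pics/wrist2.png

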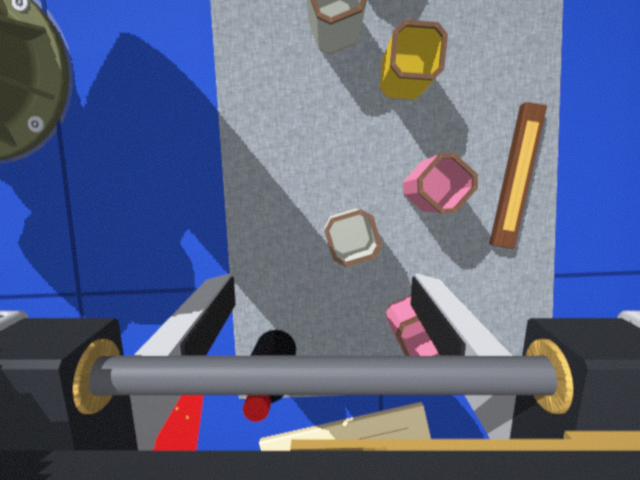

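```bash
cat > fk.py <<'E'
from h import *
import json
from scipy.optimize import least_squares
def rz(a): return R.from_euler('z',a)
def ry(a): return R.from_euler('y',a)
C=R.from_euler('z',np.pi/2)
def fkp(p,q,s4=1,s6=1):
    a1,d1,L2,L3,e,lat,Lt=p
    A=rz(q[0]); B=A*ry(q[1]); D=B*ry(q[2]); E=D*rz(s4*q[3])*ry(q[4]); F=E*rz(s6*q[5])
    pos=A.apply([a1,lat,d1])+B.apply([0,0,L2])+D.apply([e,0,L3])+E.apply([0,0,Lt])
    return pos,F
def data(): return [tuple(map(np.array,json.loads(l))) for l in open("fk.jsonl")]
def fit(v=False):
    d=data()
    f=lambda p: np.concatenate([fkp(p,q)[0]-x for q,x,r in d]+[1e-3*(p-p0)])
    p0=np.array([0.03,.4,.4,.4,0,0,.25]); s=least_squares(f,p0)
    if v:
        print(s.x.round(4),np.abs(s.fun[:-7]).max())
    return s.x
if __name__=="__main__":
    p=fit(True)
    for q,x,r in data():
        print((R.from_euler('xyz',r).inv()*fkp(p,q)[1]).as_matrix().round(3).tolist(), ((fkp(p,q)[0]-x)*1e3).round(1))
E
python3 fk.py
```

```text
[0.     0.2212 0.4242 0.4475 0.0409 0.0366 0.2706] 6.955261749805319e-07
[[0.0, 1.0, 0.0], [-1.0, 0.0, 0.0], [0.0, -0.0, 1.0]] [-0. -0.  0.]
[[0.0, 1.0, -0.0], [-1.0, 0.0, -0.0], [-0.0, 0.0, 1.0]] [ 0. -0.  0.]
[[0.0, 1.0, -0.0], [-1.0, 0.0, -0.0], [-0.0, 0.0, 1.0]] [ 0. -0. -0.]
[[0.0, 1.0, -0.0], [-1.0, 0.0, -0.0], [-0.0, 0.0, 1.0]] [ 0. -0. -0.]
[[0.0, 1.0, -0.0], [-1.0, 0.0, 0.0], [0.0, 0.0, 1.0]] [0. 0. 0.]
[[0.0, 1.0, -0.0], [-1.0, 0.0, -0.0], [-0.0, 0.0, 1.0]] [ 0.  0. -0.]
```

```bash
cat > ik.py <<'E'
from fk import *
M=np.array([[0,1,0],[-1,0,0],[0,0,1.]])
P=fit()
lo=np.array([-3.03,-.79,.23,-1.04,0,-2.55]);hi=np.array([3.03,2.21,2.52,4.18,3.07,2.55])
def tool(q): 
    x,F=fkp(P,q); return x,F.as_matrix()@M.T
def pts(q):
    a1,d1,L2,L3,e,lat,Lt=P
    A=rz(q[0]);B=A*ry(q[1]);D=B*ry(q[2])
    s=A.apply([a1,lat,d1]);el=s+B.apply([0,0,L2]);el2=el+D.apply([e,0,0]);w=el2+D.apply([0,0,L3]); return s,el,el2,w
def ik(pos,Rm,n=25,seed=0,q0=None):
    rg=np.random.default_rng(seed);S=[]
    def f(q):
        x,T=tool(q); return np.r_[(x-pos)*5,R.from_matrix(T@Rm.T).as_rotvec()]
    starts=[q0] if q0 is not None else [rg.uniform(lo,hi) for _ in range(n)]
    for s in starts:
        r=least_squares(f,np.clip(s,lo+1e-3,hi-1e-3),bounds=(lo,hi),max_nfev=80)
        if r.cost<1e-10 and not any(np.abs(r.x-k).max()<.02 for k in S): S.append(r.x)
    return S
def pose(az,tilt,flip,g):  # approach azimuth deg, tilt down deg, grasp point g -> TCP
    a=np.radians(az);t=np.radians(tilt)
    z=np.array([np.cos(a)*np.cos(t),np.sin(a)*np.cos(t),-np.sin(t)])
    y=np.array([-np.sin(a),np.cos(a),0])*(-1 if flip else 1)
    x=np.cross(y,z); return np.array(g)+.019*z, np.c_[x,y,z]
E
cat > en.py <<'E'
from ik import *
near=([.499,.037],18.5);far=([.5095,-.2475],14.65)
for nm,(c,th) in (("near",near),("far",far)):
  for kind,tilt,z in (("pick",10,.046),("place",-10,.132)):
    for k in range(-2,2):
      az=th+90*k
      for fl in (0,1):
        for q in ik(*pose(az,tilt,fl,[*c,z]),n=12):
          p=pts(q); print(nm,kind,round(az),fl,q.round(2),"el",p[1].round(2),"wr",p[3].round(2),"margin",min(np.min(q-lo),np.min(hi-q)).round(2))
E
python3 en.py
```

```text
near pick -162 0 [ 0.11  1.2   0.97 -0.3   2.34  1.32] el [0.39 0.08 0.38] wr [0.73 0.12 0.09] margin 0.73
near pick -162 1 [ 0.11  1.2   0.97 -0.3   2.34 -1.82] el [0.39 0.08 0.38] wr [0.73 0.12 0.09] margin 0.73
near pick 18 0 [-0.29  0.72  2.36  2.52  1.35  1.6 ] el [ 0.28 -0.05  0.54] wr [ 0.26 -0.04  0.09] margin 0.16
near pick 18 1 [-0.29  0.72  2.36  2.52  1.35 -1.54] el [ 0.28 -0.05  0.54] wr [ 0.26 -0.04  0.09] margin 0.16
near pick 108 0 [-0.39  0.98  1.46  0.89  1.86  2.1 ] el [ 0.34 -0.1   0.46] wr [ 0.58 -0.2   0.09] margin 0.45
near pick 108 1 [-0.39  0.98  1.46  0.89  1.86 -1.04] el [ 0.34 -0.1   0.46] wr [ 0.58 -0.2   0.09] margin 1.06
near place -162 0 [ 0.11  1.2   0.97 -0.49  2.67  1.17] el [0.39 0.08 0.37] wr [0.73 0.12 0.09] margin 0.4
near place -162 1 [ 0.11  1.2   0.97 -0.49  2.67 -1.97] el [0.39 0.08 0.37] wr [0.73 0.12 0.09] margin 0.4
near place 18 0 [-0.29  0.73  2.36  2.53  1.7   1.6 ] el [ 0.28 -0.05  0.54] wr [ 0.26 -0.04  0.09] margin 0.16
near place 18 1 [-0.29  0.73  2.36  2.53  1.7  -1.54] el [ 0.28 -0.05  0.54] wr [ 0.26 -0.04  0.09] margin 0.16
ne
[... 630 characters left out ...]
] wr [ 0.27 -0.31  0.09] margin 0.5
far pick 105 0 [-0.75  1.22  0.93  0.72  2.22  2.16] el [ 0.32 -0.25  0.37] wr [ 0.57 -0.49  0.09] margin 0.39
far pick 105 1 [-0.75  1.22  0.93  0.72  2.22 -0.98] el [ 0.32 -0.25  0.37] wr [ 0.57 -0.49  0.09] margin 0.7
far place 15 0 [-0.94  0.78  2.02  1.98  1.61  1.89] el [ 0.2  -0.22  0.52] wr [ 0.27 -0.31  0.09] margin 0.5
far place 15 1 [-0.94  0.78  2.02  1.98  1.61 -1.25] el [ 0.2  -0.22  0.52] wr [ 0.27 -0.31  0.09] margin 0.5
far place 105 0 [-0.75  1.22  0.93  1.04  2.49  2.39] el [ 0.32 -0.25  0.37] wr [ 0.57 -0.49  0.09] margin 0.16
far place 105 1 [-0.75  1.22  0.93  1.04  2.49 -0.75] el [ 0.32 -0.25  0.37] wr [ 0.57 -0.49  0.09] margin 0.58
```

```bash
python3 - <<'E'
from h import *
cs={n:cam(n) for n in("scene","side","wrist")}
cv2.imwrite("pics/scene1.png",cs["scene"]["im"][:,:,::-1])
cv2.imwrite("pics/side1.png",cs["side"]["im"][:,:,::-1])
E
python3 - <<'E'
import cv2,numpy as np
a=cv2.imread("pics/scene0.png")[115:190,280:335];b=cv2.imread("pics/side0.png")[125:215,430:490]
cv2.imwrite("pics/bot.png",np.hstack([cv2.resize(a,(352,480),interpolation=2),cv2.resize(b,(320,480),interpolation=2)]))
E
```

```text
(no output)
```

View pics/scene1.png

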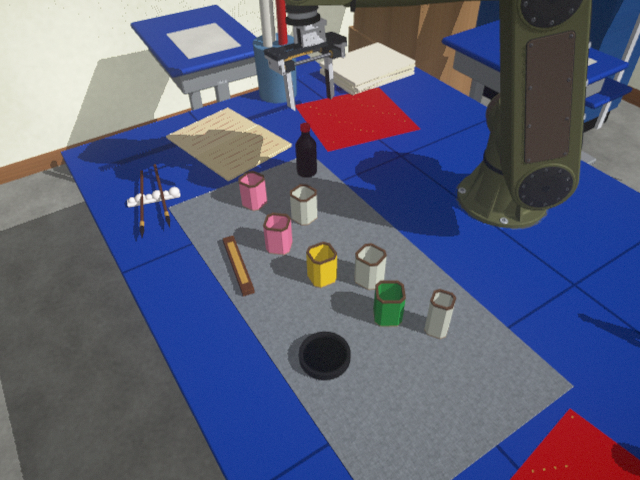

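View pics/bot.png

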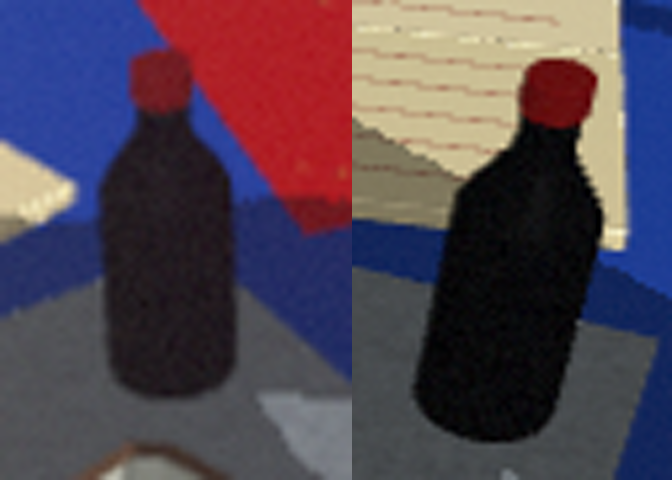

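Run:
```python
import cv2,numpy as np
from h import *
a=cv2.imread("pics/scene1.png")[0:130,240:370];cv2.imwrite("pics/grip.png",cv2.resize(a,(600,600),interpolation=2))
b=cv2.imread("pics/side1.png");cv2.imwrite("pics/side1b.png",b)
c=cam("scene")
T=R.from_euler('xyz',c["o"]["eef_rot"]).as_matrix()
for d in(0,.019,.097,.13,.16,.2): print(d,proj(c,c["o"]["ee_pos"]-T[:,2]*d).round(0), proj(c,c["o"]["ee_pos"]-T[:,2]*d+T[:,1]*.088).round(0),proj(c,c["o"]["ee_pos"]-T[:,2]*d-T[:,1]*.088).round(0))
cs={n:cam(n) for n in("scene","side","wrist")}
# bottle cap
def cap(c,b):
    h=cv2.cvtColor(c["im"],cv2.COLOR_RGB2HSV).astype(int);u0,v0,u1,v1=b
    m=((h[...,0]<10)|(h[...,0]>170))&(h[...,1]>150)&(h[...,2]>60)&(h[...,2]<190);k=np.zeros(m.shape,bool);k[v0:v1,u0:u1]=m[v0:v1,u0:u1]
    v,u=np.nonzero(k);return np.array([u.mean(),v.mean()]),k.sum(),u.min(),u.max(),v.min(),v.max()
for n,b in(("scene",(298,120,313,135)),("side",(455,132,480,152)),("wrist",(235,396,275,422))):
    r=cap(cs[n],b);print(n,r,cast(cs[n],r[0],.155),cast(cs[n],r[0],.165))
```

```text
0 [[311. 103.]] [[278. 113.]] [[343.  93.]]
0.019 [[311.  95.]] [[277. 106.]] [[342.  85.]]
0.097 [[307.  62.]] [[272.  72.]] [[340.  52.]]
0.13 [[306.  47.]] [[270.  57.]] [[339.  38.]]
0.16 [[304.  33.]] [[268.  42.]] [[339.  24.]]
0.2 [[302.  14.]] [[265.  23.]] [[337.   5.]]
scene (array([306.6754386 , 125.89473684]), np.int64(114), np.int64(301), np.int64(312), np.int64(120), np.int64(132)) [[ 0.38228859 -0.42672972  0.155     ]] [[ 0.3906282  -0.41278015  0.165     ]]
side (array([468.1372549 , 141.96732026]), np.int64(153), np.int64(461), np.int64(475), np.int64(136), np.int64(148)) [[ 0.39232284 -0.42584803  0.155     ]] [[ 0.39081299 -0.40822074  0.165     ]]
wrist (array([256.45981308, 406.59813084]), np.int64(535), np.int64(244), np.int64(270), np.int64(396), np.int64(419)) [[ 0.39289067 -0.42310511  0.155     ]] [[ 0.39514408 -0.4171964   0.165     ]]
```

View pics/grip.png

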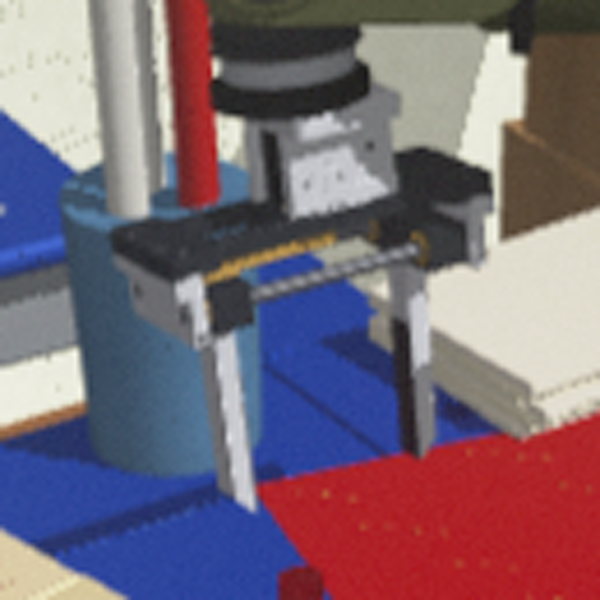

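View pics/side1.png

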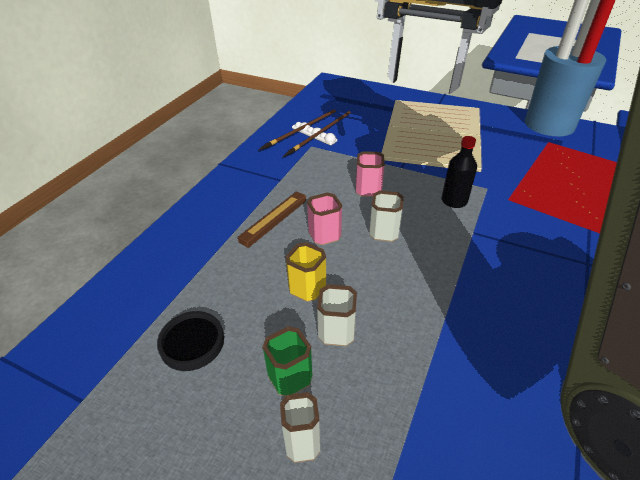

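```bash
cat > plan.py <<'E'
from ik import *
def show(q):
    x,T=tool(q);p=pts(q);print(q.round(2),"tcp",x.round(3),"z",T[:,2].round(2),"y",T[:,1].round(2),"wr",p[3].round(2))
def rows(qa,qb,s0=0,s1=1,n=5,x0=None,R0=None):
    x,T=tool(qa) if x0 is None else (x0,R0)
    for k in range(1,n+1):
        y,U=tool(qa+(qb-qa)*(s0+(s1-s0)*k/n))
        print(((y-x)*1e3).round(0).astype(int).tolist(),(np.degrees(R.from_matrix(U@T.T).as_rotvec())/5).round(2).tolist())
E
python3 - <<'E'
from plan import *
qn=np.array([-.29,.72,2.36,2.52,1.35,-1.54])
for dz in (0,.1,.14,.2,.25):
    s=ik(*pose(18.5,10,1,[.499,.037,.046+dz]),q0=qn)
    if s: qn=s[0]; print(dz); show(qn)
    else: print(dz,"none")
    if dz==.14: qB=qn
    
qA=ctrl.get_obs()["qpos"]
print("path")
for t in np.linspace(0,1,11): show(qA+(qB-qA)*t)
print("place")
qf=np.array([-.94,.78,2.02,1.98,1.61,1.89])
for dz in (0,.05,.1,.15):
    s=ik(*pose(14.65,-10,0,[.5095,-.2475,.132+dz]),q0=qf)
    if s: qf=s[0]; print(dz);show(qf)
E
```

```text
0
[-0.29  0.72  2.36  2.52  1.35 -1.54] tcp [0.517 0.043 0.043] z [ 0.93  0.31 -0.17] y [ 0.32 -0.95 -0.  ] wr [ 0.26 -0.04  0.09]
0.1
[-0.29  0.34  2.43  2.45  1.1  -1.33] tcp [0.517 0.043 0.143] z [ 0.93  0.31 -0.17] y [ 0.32 -0.95  0.  ] wr [ 0.26 -0.04  0.19]
0.14
[-0.29  0.18  2.44  2.39  0.99 -1.22] tcp [0.517 0.043 0.183] z [ 0.93  0.31 -0.17] y [ 0.32 -0.95 -0.  ] wr [ 0.26 -0.04  0.23]
0.2
[-0.29 -0.02  2.42  2.26  0.83 -1.01] tcp [0.517 0.043 0.243] z [ 0.93  0.31 -0.17] y [ 0.32 -0.95  0.  ] wr [ 0.26 -0.04  0.29]
0.25
[-0.29 -0.17  2.38  2.11  0.73 -0.8 ] tcp [0.517 0.043 0.293] z [ 0.93  0.31 -0.17] y [ 0.32 -0.95  0.  ] wr [ 0.26 -0.04  0.34]
path
[-0.61  0.24  1.29  0.11  1.68 -0.56] tcp [ 0.472 -0.251  0.338] z [ 0.    0.13 -0.99] y [ 1.   -0.04 -0.01] wr [ 0.47 -0.29  0.61]
[-0.58  0.24  1.41  0.34  1.61 -0.63] tcp [ 0.499 -0.176  0.305] z [ 0.09  0.34 -0.94] y [0.99 0.02 0.1 ] wr [ 0.47 -0.27  0.56]
[-0.55  0.23  1.52  0.56  1.54 -0.69] tcp [ 0.518 -0.104  0.286] z [ 0.17  0.52 -0.84] y [0.98 0.02 0.22] wr [ 0.47 -0.24  0.51]
[-0.52  0.23  1.64  0.79  1.47 -0.76] tc
[... 832 characters left out ...]
.87  0.1 ] wr [ 0.31 -0.06  0.25]
[-0.29  0.18  2.44  2.39  0.99 -1.22] tcp [0.517 0.043 0.183] z [ 0.93  0.31 -0.17] y [ 0.32 -0.95 -0.  ] wr [ 0.26 -0.04  0.23]
place
0
[-0.94  0.78  2.02  1.98  1.61  1.89] tcp [ 0.528 -0.243  0.135] z [0.95 0.25 0.17] y [-0.25  0.97  0.  ] wr [ 0.27 -0.31  0.09]
0.05
[-0.94  0.64  2.05  1.98  1.58  1.98] tcp [ 0.528 -0.243  0.185] z [0.95 0.25 0.17] y [-0.25  0.97 -0.  ] wr [ 0.27 -0.31  0.14]
0.1
[-0.94  0.51  2.07  1.98  1.53  2.08] tcp [ 0.528 -0.243  0.235] z [0.95 0.25 0.17] y [-0.25  0.97 -0.  ] wr [ 0.27 -0.31  0.19]
0.15
[-0.94  0.39  2.08  1.97  1.48  2.19] tcp [ 0.528 -0.243  0.285] z [0.95 0.25 0.17] y [-0.25  0.97 -0.  ] wr [ 0.27 -0.31  0.24]
```

```bash
cat > rel.py <<'E'
import sys,pickle
from plan import *
def emit(qa,qb,ncall,n=5):
    for c in range(ncall):
        x,T=tool(qa+(qb-qa)*c/ncall); print("call",c)
        for k in range(1,n+1):
            y,U=tool(qa+(qb-qa)*(c+k/n)/ncall)
            print(((y-x)*1e3).round(0).astype(int).tolist(),(np.degrees(R.from_matrix(U@T.T).as_rotvec())/5).round(2).tolist())
E
python3 - <<'E'
from rel import *
qB=ik(*pose(18.5,10,1,[.499,.037,.186]),q0=np.array([-.29,.18,2.44,2.39,.99,-1.22]))[0]
emit(ctrl.get_obs()["qpos"],qB,6)
E
```

```text
call 0
[10, 25, -13] [0.8, -0.41, 0.34]
[18, 50, -24] [1.6, -0.83, 0.63]
[26, 75, -33] [2.39, -1.26, 0.87]
[33, 100, -41] [3.17, -1.69, 1.04]
[40, 124, -48] [3.94, -2.12, 1.16]
call 1
[6, 23, -5] [0.77, -0.41, 0.06]
[11, 46, -9] [1.53, -0.8, 0.07]
[16, 67, -11] [2.28, -1.19, 0.01]
[21, 87, -13] [3.01, -1.57, -0.1]
[25, 106, -14] [3.72, -1.93, -0.26]
call 2
[4, 17, 0] [0.7, -0.32, -0.21]
[7, 33, 0] [1.39, -0.62, -0.48]
[11, 47, 1] [2.05, -0.89, -0.8]
[14, 59, 1] [2.68, -1.13, -1.16]
[16, 70, 1] [3.29, -1.35, -1.57]
call 3
[2, 9, 0] [0.59, -0.17, -0.45]
[4, 16, 0] [1.16, -0.3, -0.93]
[6, 22, -1] [1.7, -0.39, -1.45]
[7, 26, -3] [2.21, -0.45, -2.01]
[8, 29, -6] [2.68, -0.47, -2.6]
call 4
[0, 1, -4] [0.46, 0.03, -0.6]
[-1, 1, -9] [0.89, 0.11, -1.23]
[-2, 0, -15] [1.28, 0.22, -1.88]
[-4, -3, -22] [1.65, 0.38, -2.54]
[-8, -6, -30] [1.98, 0.57, -3.22]
call 5
[-5, -4, -10] [0.32, 0.25, -0.68]
[-11, -10, -21] [0.61, 0.53, -1.36]
[-18, -15, -33] [0.87, 0.86, -2.05]
[-27, -22, -46] [1.1, 1.22, -2.74]
[-37, -28, -60] [1.31, 1.61, -3.43]
```

Call:
jog_arm(
  moves=[
    [[10, 25, -13], [0.8, -0.4, 0.35], 94],
    [[18, 50, -24], [1.6, -0.85, 0.65], 94],
    [[26, 75, -33], [2.4, -1.25, 0.85], 94],
    [[33, 100, -41], [3.15, -1.7, 1.05], 94],
    [[40, 124, -48], [3.95, -2.1, 1.15], 94],
  ],
)

```text
time_s: 3.58
ee_pos: [0.5127, -0.1262, 0.2901]
eef_rot: [2.939, -0.472, 1.694]
force: [0.6, 0.4, 0.2]
grip_width: 0.0941
```

Call:
jog_arm(
  moves=[
    [[6, 23, -5], [0.75, -0.4, 0.05], 94],
    [[11, 46, -9], [1.55, -0.8, 0.05], 94],
    [[16, 67, -11], [2.3, -1.2, 0], 94],
    [[21, 87, -13], [3.0, -1.55, -0.1], 94],
    [[25, 106, -14], [3.7, -1.95, -0.25], 94],
  ],
)

```text
time_s: 4.0
ee_pos: [0.5376, -0.0206, 0.2762]
eef_rot: [2.661, -0.758, 1.834]
force: [-0.1, 0.8, 0.1]
grip_width: 0.0941
```

```bash
python3 log.py; python3 fk.py|head -1
```

```text
4.0 [-0.505  0.226  1.676  0.872  1.447 -0.784] [ 0.5376 -0.0206  0.2762] [ 2.661 -0.758  1.834] [-0.1  0.8  0.1] 0.09405642640174051
[0.     0.2212 0.4242 0.4475 0.0409 0.0366 0.2706] 3.048491074575388e-07
```

Joints follow the plan exactly; continue.

Call:
jog_arm(
  moves=[
    [[4, 17, 0], [0.7, -0.3, -0.2], 94],
    [[7, 33, 0], [1.4, -0.6, -0.5], 94],
    [[11, 47, 1], [2.05, -0.9, -0.8], 94],
    [[14, 59, 1], [2.7, -1.15, -1.15], 94],
    [[16, 70, 1], [3.3, -1.35, -1.55], 94],
  ],
)

```text
time_s: 4.42
ee_pos: [0.5535, 0.049, 0.2773]
eef_rot: [2.346, -0.998, 1.941]
force: [0.6, 0.5, 0.2]
grip_width: 0.094
```

Call:
jog_arm(
  moves=[
    [[2, 9, 0], [0.6, -0.15, -0.45], 94],
    [[4, 16, 0], [1.15, -0.3, -0.95], 94],
    [[6, 22, -1], [1.7, -0.4, -1.45], 94],
    [[7, 26, -3], [2.2, -0.45, -2.0], 94],
    [[8, 29, -6], [2.7, -0.45, -2.6], 94],
  ],
)

```text
time_s: 4.83
ee_pos: [0.5614, 0.0776, 0.2713]
eef_rot: [2.077, -1.203, 1.954]
force: [0.0, -0.3, 1.3]
grip_width: 0.0942
```

Call:
jog_arm(
  moves=[
    [[0, 1, -4], [0.45, 0.05, -0.6], 94],
    [[-1, 1, -9], [0.9, 0.1, -1.25], 94],
    [[-2, 0, -15], [1.3, 0.2, -1.9], 94],
    [[-4, -3, -22], [1.65, 0.4, -2.55], 94],
    [[-8, -6, -30], [2.0, 0.55, -3.2], 94],
  ],
)

```text
time_s: 5.25
ee_pos: [0.5534, 0.0713, 0.2412]
eef_rot: [2.106, -1.383, 1.645]
force: [0.3, -0.2, -1.0]
grip_width: 0.0937
```

```bash
python3 log.py
cat > to.py <<'E'
# relative move from measured pose to target pose(az,tilt,flip,g)
import sys
from ik import *
a=list(map(float,sys.argv[1:]))  # az tilt flip gx gy gz n
o=ctrl.get_obs();x=o["ee_pos"];T=R.from_euler('xyz',o["eef_rot"]).as_matrix()
y,U=pose(a[0],a[1],a[2],a[3:6])
print("t",((y-x)*1e3).round(1),"w",(np.degrees(R.from_matrix(U@T.T).as_rotvec())/5).round(2))
E
python3 to.py 18.5 10 1 .499 .037 .186
```

```text
5.25 [-0.348  0.2    2.247  2.013  1.111 -1.113] [0.5534 0.0713 0.2412] [ 2.106 -1.383  1.645] [ 0.3 -0.2 -1. ] 0.09367718590980831
t [-36.6 -28.4 -58.5] w [ 1.25  1.64 -3.44]
```

Call:
jog_arm(
  moves=[
    [[-5, -4, -10], [0.3, 0.25, -0.7], 94],
    [[-11, -10, -21], [0.6, 0.55, -1.35], 94],
    [[-18, -15, -33], [0.85, 0.85, -2.05], 94],
    [[-27, -22, -46], [1.05, 1.25, -2.75], 94],
    [[-36.5, -28.5, -58.5], [1.25, 1.65, -3.45], 94],
  ],
)

```text
time_s: 5.67
ee_pos: [0.5163, 0.0426, 0.1821]
eef_rot: [-3.136, -1.394, 0.316]
force: [-0.3, -0.1, -0.5]
grip_width: 0.0938
```

```bash
python3 log.py;python3 to.py 18.5 10 1 .499 .037 .046
python3 - <<'E'
from h import *
for n in("scene","side"):
    c=cam(n);cv2.imwrite(f"pics/{n}2.png",c["im"][:,:,::-1])
a=cv2.imread("pics/scene2.png")[130:360,280:480];b=cv2.imread("pics/side2.png")[200:430,220:420]
cv2.imwrite("pics/c2.png",cv2.resize(np.hstack([a,b]),(800,460)))
E
```

```text
5.6667 [-0.295  0.183  2.438  2.39   0.986 -1.218] [0.5163 0.0426 0.1821] [-3.136 -1.394  0.316] [-0.3 -0.1 -0.5] 0.09383072923700438
t [   0.4    0.3 -139.4] w [-0.   -0.03  0.01]
```

View pics/c2.png

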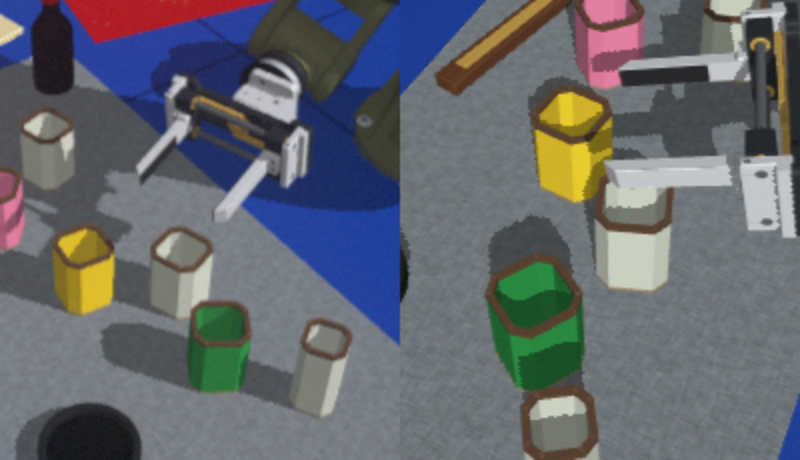

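Call:
jog_arm(
  moves=[
    [[0, 0, -25], [0, 0, 0], 94],
    [[0, 0, -55], [0, 0, 0], 94],
    [[0, 0, -85], [0, 0, 0], 94],
    [[0, 0, -110], [0, 0, 0], 94],
    [[0, 0, -130], [0, 0, 0], 94],
  ],
)

```text
time_s: 6.18
ee_pos: [0.5176, 0.0432, 0.0516]
eef_rot: [3.137, -1.398, 0.331]
force: [0.9, 0.1, 0.4]
grip_width: 0.094
```

```bash
python3 log.py;python3 to.py 18.5 10 1 .499 .037 .046
```

```text
6.1833 [-0.296  0.693  2.369  2.509  1.333 -1.524] [0.5176 0.0432 0.0516] [ 3.137 -1.398  0.331] [0.9 0.1 0.4] 0.09395101628549149
t [-0.8 -0.2 -8.9] w [ 0.    0.02 -0.05]
```

Call:
jog_arm(
  moves=[
    [[-1, 0, -9], [0, 0, 0], 94],
    [[-1, 0, -9], [0, 0, 0], 94],
    [[-1, 0, -9], [0, 0, 0], 66],
    [[-1, 0, -9], [0, 0, 0], 66],
    [[-1, 0, -9], [0, 0, 0], 66],
  ],
  squeeze=20,
)

```text
time_s: 6.6
ee_pos: [0.5164, 0.0429, 0.045]
eef_rot: [3.133, -1.398, 0.334]
force: [-0.2, -0.9, 0.7]
grip_width: 0.0773
```

Call:
jog_arm(
  moves=[
    [[0, 0, 0], [0, 0, 0], 50],
    [[0, 0, 0], [0, 0, 0], 50],
    [[0, 0, 0], [0, 0, 0], 50],
    [[0, 0, 0], [0, 0, 0], 50],
    [[0, 0, 0], [0, 0, 0], 50],
  ],
  squeeze=20,
)

```text
time_s: 7.02
ee_pos: [0.5162, 0.0428, 0.0446]
eef_rot: [3.136, -1.398, 0.331]
force: [-1.7, -1.2, 7.0]
grip_width: 0.0616
```

```bash
python3 log.py
python3 - <<'E'
from h import *
for n in("scene","side","wrist"):
    c=cam(n);cv2.imwrite(f"pics/{n}3.png",c["im"][:,:,::-1])
a=cv2.imread("pics/scene3.png")[170:330,290:450];b=cv2.imread("pics/side3.png")[220:380,230:390]
cv2.imwrite("pics/c3.png",cv2.resize(np.hstack([a,b]),(800,400)))
E
```

```text
7.0167 [-0.296  0.719  2.365  2.514  1.351 -1.538] [0.5162 0.0428 0.0446] [ 3.136 -1.398  0.331] [-1.7 -1.2  7. ] 0.061602922085721476
```

View pics/c3.png

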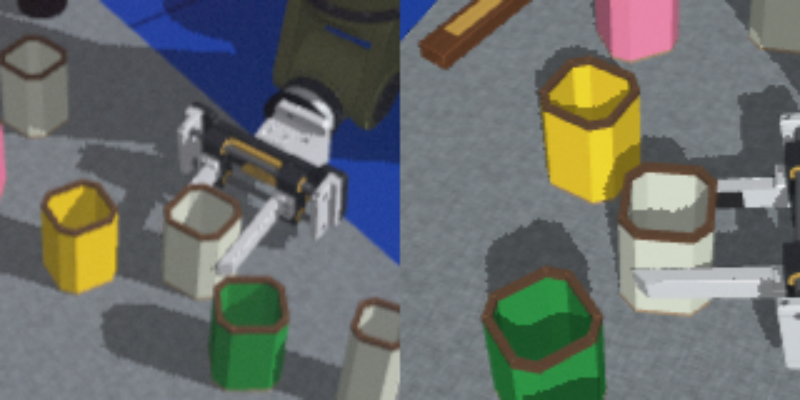

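View pics/wrist3.png

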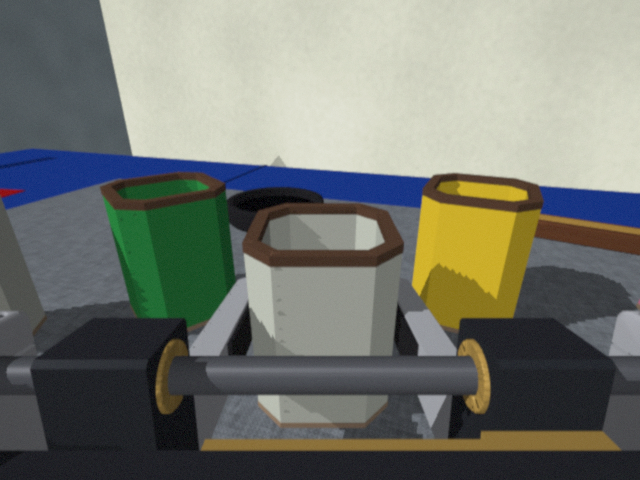

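Run:
```python
from h import *
c=cam("wrist");r,q=hits(c,(235,195,410,272),s=60,smax=190)
print(np.round(r[0],1),np.round(r[1],1),round(r[2],2),cv2.boundingRect(q),c["o"]["force"].round(1))
for n,b in(("scene",(350,236,390,277)),("side",(312,278,358,325))):
    s=cam(n);r,q=hits(s,b);print(n,np.round(r[0],1),np.round(r[1],1),round(r[2],2),cv2.boundingRect(q))
T=R.from_euler('xyz',c["o"]["eef_rot"]).as_matrix();print("grasp",c["o"]["ee_pos"]-.019*T[:,2],T[:,1], np.degrees(np.arctan2(T[1,2],T[0,2])))
```

```text
[495.8  35.8] [74.3 61.7] 19.19 (243, 200, 160, 67) [-2.1 -1.9  8.2]
scene [499.8  38.3] [63.2 63.1] 19.37 (356, 244, 31, 22)
side [496.4  39.2] [63.  65.4] 20.35 (317, 285, 40, 32)
grasp [0.49845896 0.03686666 0.04783173] [ 0.31922678 -0.94767785  0.00097627] 18.606399296216143
```

Call:
jog_arm(
  moves=[
    [[0, 0, 3], [0, 0, 0], 50],
    [[0, 0, 10], [0, 0, 0], 50],
    [[0, 0, 25], [0, 0, 0], 50],
    [[0, 0, 50], [0, 0, 0], 50],
    [[0, 0, 75], [0, 0, 0], 50],
  ],
  squeeze=25,
)

```text
time_s: 7.73
ee_pos: [0.5152, 0.0431, 0.1183]
eef_rot: [-3.135, -1.392, 0.318]
force: [0.6, 0.0, -3.5]
grip_width: 0.0618
```

Call:
jog_arm(
  moves=[
    [[0, 0, 25], [0, 0, 0], 50],
    [[0, 0, 50], [0, 0, 0], 50],
    [[0, 0, 75], [0, 0, 0], 50],
    [[0, 0, 90], [0, 0, 0], 50],
    [[0, 0, 90], [0, 0, 0], 50],
  ],
)

```text
time_s: 8.15
ee_pos: [0.516, 0.0429, 0.2116]
eef_rot: [3.123, -1.399, 0.344]
force: [-0.7, 0.1, -3.7]
grip_width: 0.0615
```

```bash
python3 log.py
python3 - <<'E'
from h import *
c=cam("wrist");cv2.imwrite("pics/wrist4.png",c["im"][:,:,::-1])
E
```

```text
8.15 [-0.296  0.081  2.433  2.334  0.915 -1.128] [0.516  0.0429 0.2116] [ 3.123 -1.399  0.344] [-0.7  0.1 -3.7] 0.06149906915740129
```

View pics/wrist4.png

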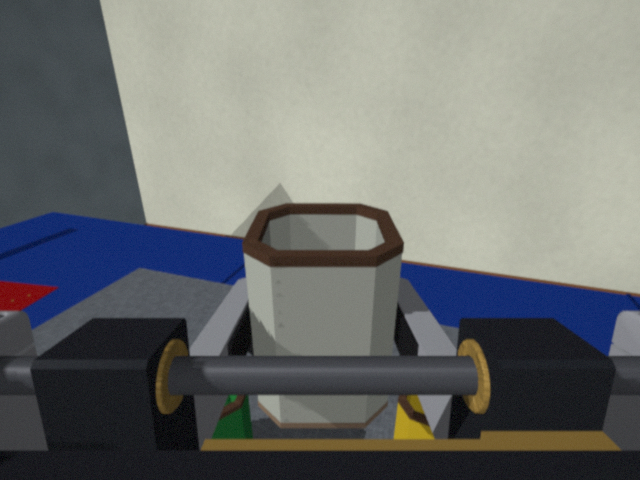

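Run:
```python
from h import *
import json
# pick pose: eef_rot at grasp
T0=R.from_euler('xyz',[3.136,-1.398,.331]).as_matrix(); x0=np.array([.5162,.0428,.0446])
c=cam("wrist"); T=R.from_euler('xyz',c["o"]["eef_rot"]).as_matrix()
# express camera in pick pose frame
c["A"]=T0@T.T@c["A"]; c["e"]=x0+T0@T.T@(c["e"]-c["o"]["ee_pos"])
r,q=hits(c,(235,195,410,272),s=60,smax=190)
P=cast(c,q,.089)[:,:2]
a=np.radians(18.6);f=np.array([np.cos(a),np.sin(a)]);l=np.array([-f[1],f[0]])
g=(x0-.019*T0[:,2])[:2]
F=(P-g)@f;L=(P-g)@l
print("fwd max,min",F.max()*1e3,F.min()*1e3,"lat",L.min()*1e3,L.max()*1e3)
print(q[F.argmax()])
# inner front edge: look at column profile
col=c["im"][195:275,322];h=cv2.cvtColor(col[:,None],cv2.COLOR_RGB2HSV)[:,0]
print([(195+i,*map(int,x)) for i,x in enumerate(h)][::1])
```

```text
fwd max,min 27.418097051236607 -40.15882757287005 lat -31.021220309107644 30.341052278651606
[284 204]
[(195, 34, 21, 194), (196, 32, 20, 195), (197, 35, 22, 193), (198, 32, 20, 193), (199, 34, 22, 194), (200, 34, 21, 197), (201, 34, 22, 193), (202, 26, 24, 170), (203, 23, 33, 124), (204, 13, 70, 77), (205, 10, 120, 66), (206, 13, 112, 57), (207, 12, 95, 59), (208, 10, 106, 60), (209, 8, 112, 57), (210, 12, 112, 57), (211, 10, 100, 56), (212, 12, 125, 55), (213, 8, 80, 64), (214, 18, 38, 88), (215, 24, 23, 110), (216, 38, 16, 129), (217, 35, 12, 128), (218, 39, 14, 125), (219, 39, 15, 121), (220, 47, 14, 124), (221, 45, 16, 127), (222, 41, 16, 129), (223, 45, 12, 128), (224, 40, 18, 130), (225, 38, 16, 129), (226, 42, 10, 128), (227, 42, 10, 129), (228, 39, 14, 128), (229, 38, 16, 130), (230, 39, 14, 128), (231, 39, 14, 125), (232, 35, 12, 125), (233, 45, 12, 130), (234, 40, 12, 128), (235, 43, 14, 129), (236, 41, 16, 130), (237, 34, 14, 128), (238, 45, 12, 129), (239, 45, 8, 126), (240, 41, 16, 124), (241, 54, 11, 113), (242, 50, 14, 112), (243, 39, 17, 108), (244, 36, 12, 108), (245, 34, 16, 111), (246, 43, 20, 113), (247, 45, 19, 110), (248, 36, 12, 107), (249, 30, 22, 92), (250, 12, 61, 83), (251, 14, 114, 67), (252, 11, 114, 67), (253, 11, 105, 68), (254, 12, 112, 66), (255, 10, 108, 66), (256, 13, 119, 60), (257, 13, 125, 59), (258, 11, 110, 58), (259, 7, 100, 56), (260, 12, 125, 53), (261, 10, 103, 57), (262, 12, 114, 56), (263, 11, 102, 55), (264, 9, 109, 61), (265, 8, 81, 60), (266, 14, 57, 76), (267, 21, 25, 104), (268, 34, 17, 122), (269, 34, 14, 126), (270, 38, 16, 129), (271, 40, 12, 126), (272, 40, 13, 122), (273, 43, 20, 116), (274, 40, 13, 114)]
```

Run:
```python
from h import *
T0=R.from_euler('xyz',[3.136,-1.398,.331]).as_matrix(); x0=np.array([.5162,.0428,.0446])
c=cam("wrist"); T=R.from_euler('xyz',c["o"]["eef_rot"]).as_matrix()
c["A"]=T0@T.T@c["A"]; c["e"]=x0+T0@T.T@(c["e"]-c["o"]["ee_pos"])
a=np.radians(18.6);f=np.array([np.cos(a),np.sin(a)]);g=(x0-.019*T0[:,2])[:2]
F=(cast(c,[[322,203.],[322,249.7],[322,266.2]],.089)[:,:2]-g)@f*1e3;print(F,F[0]-31,F[1]+26,F[0]-F[1])
print("pot z axis in tool",T0.T@[0,0,1])
```

```text
[ 29.09346997 -27.32902118 -40.29398941] -1.9065300320412604 -1.329021178416916 56.422491146375656
pot z axis in tool [ 9.85107825e-01  9.61582989e-04 -1.71935012e-01]
```

Run:
```python
from rel import *
import json
# +0: pot axis at grasp; target
qC=ik(*pose(14.65,-9.9,0,[.5095,-.2475,.1302+.12]),q0=np.array([-.94,.46,2.07,1.98,1.51,2.12]))[0]
json.dump(list(qC),open("qC.json","w"))
qa=ctrl.get_obs()["qpos"]
for t in np.linspace(0,1,9): show(qa+(qC-qa)*t)
emit(qa,qC,7)
```

```text
[-0.3   0.09  2.43  2.34  0.92 -1.13] tcp [0.515 0.043 0.208] z [ 0.93  0.31 -0.18] y [ 0.32 -0.95 -0.  ] wr [ 0.26 -0.04  0.26]
[-0.38  0.14  2.39  2.29  0.99 -0.73] tcp [0.532 0.012 0.218] z [ 0.94  0.3  -0.13] y [ 0.24 -0.89 -0.38] wr [ 0.28 -0.07  0.25]
[-0.46  0.18  2.34  2.25  1.07 -0.32] tcp [ 0.545 -0.022  0.227] z [ 0.95  0.29 -0.08] y [ 0.15 -0.69 -0.7 ] wr [ 0.29 -0.1   0.25]
[-0.54  0.23  2.3   2.2   1.14  0.09] tcp [ 0.553 -0.057  0.235] z [ 0.96  0.28 -0.03] y [ 0.08 -0.38 -0.92] wr [ 0.29 -0.13  0.24]
[-0.62  0.28  2.26  2.16  1.22  0.5 ] tcp [ 0.557 -0.093  0.241] z [0.96 0.27 0.01] y [ 0.01  0.   -1.  ] wr [ 0.3  -0.17  0.24]
[-0.7   0.33  2.21  2.11  1.29  0.9 ] tcp [ 0.557 -0.13   0.246] z [0.96 0.27 0.05] y [-0.06  0.38 -0.92] wr [ 0.3  -0.2   0.23]
[-0.78  0.37  2.17  2.06  1.36  1.31] tcp [ 0.552 -0.168  0.25 ] z [0.96 0.26 0.09] y [-0.12  0.7  -0.7 ] wr [ 0.29 -0.24  0.22]
[-0.86  0.42  2.12  2.02  1.44  1.72] tcp [ 0.542 -0.206  0.252] z [0.96 0.25 0.13] y [-0.19  0.91 -0.38] wr [ 0.28 -0.27  0.22]
[-0.94  0.47  2.08  1.97  1.51  2.12] tcp [ 0.528 -0.243  0.25
[... 529 characters left out ...]
 -0.3]
[8, -41, 8] [5.09, 0.9, -0.34]
call 3
[1, -8, 1] [1.02, 0.17, -0.03]
[2, -17, 3] [2.04, 0.35, -0.06]
[2, -25, 4] [3.06, 0.52, -0.07]
[2, -34, 5] [4.08, 0.7, -0.07]
[2, -42, 7] [5.1, 0.87, -0.06]
call 4
[0, -9, 1] [1.02, 0.17, 0.02]
[-1, -17, 2] [2.04, 0.34, 0.05]
[-2, -26, 3] [3.06, 0.51, 0.1]
[-3, -34, 4] [4.08, 0.68, 0.15]
[-4, -43, 5] [5.09, 0.85, 0.21]
call 5
[-1, -9, 1] [1.02, 0.16, 0.07]
[-3, -17, 1] [2.03, 0.33, 0.16]
[-5, -26, 2] [3.05, 0.49, 0.25]
[-7, -34, 3] [4.06, 0.66, 0.36]
[-10, -43, 3] [5.08, 0.83, 0.48]
call 6
[-3, -9, 0] [1.01, 0.16, 0.13]
[-6, -17, 1] [2.02, 0.32, 0.26]
[-9, -26, 1] [3.03, 0.48, 0.41]
[-12, -34, 1] [4.04, 0.65, 0.56]
[-16, -43, 2] [5.05, 0.81, 0.73]
```

Call:
jog_arm(
  moves=[
    [[4, -7, 2], [1.0, 0.2, -0.2], 50],
    [[8, -14, 5], [2.0, 0.4, -0.4], 50],
    [[12, -21, 7], [3.0, 0.6, -0.6], 50],
    [[15, -28, 9], [4.0, 0.8, -0.8], 50],
    [[19, -36, 12], [5.05, 1.0, -0.95], 50],
  ],
  squeeze=30,
)

```text
time_s: 8.72
ee_pos: [0.5346, 0.0069, 0.2184]
eef_rot: [-1.844, -1.099, -1.018]
force: [-0.1, 0.6, -3.9]
grip_width: 0.0619
```

Call:
jog_arm(
  moves=[
    [[3, -8, 2], [1.0, 0.2, -0.15], 50],
    [[6, -15, 4], [2.0, 0.4, -0.3], 50],
    [[9, -23, 6], [3.05, 0.55, -0.4], 50],
    [[11, -31, 8], [4.05, 0.75, -0.55], 50],
    [[13, -39, 10], [5.05, 0.95, -0.65], 50],
  ],
)

```text
time_s: 9.13
ee_pos: [0.5477, -0.0324, 0.2284]
eef_rot: [-1.66, -0.664, -1.223]
force: [0.6, -0.2, -3.3]
grip_width: 0.0618
```

Call:
jog_arm(
  moves=[
    [[2, -8, 2], [1.0, 0.2, -0.1], 50],
    [[4, -16, 4], [2.05, 0.35, -0.15], 50],
    [[5, -24, 5], [3.05, 0.55, -0.25], 50],
    [[7, -32, 7], [4.05, 0.7, -0.3], 50],
    [[8, -41, 8], [5.1, 0.9, -0.35], 50],
  ],
)

```text
time_s: 9.55
ee_pos: [0.5558, -0.0733, 0.2365]
eef_rot: [-1.589, -0.217, -1.286]
force: [-0.2, -0.2, -2.8]
grip_width: 0.0615
```

Call:
jog_arm(
  moves=[
    [[1, -8, 1], [1.0, 0.15, 0], 50],
    [[2, -17, 3], [2.05, 0.35, -0.05], 50],
    [[2, -25, 4], [3.05, 0.5, -0.05], 50],
    [[2, -34, 5], [4.1, 0.7, -0.05], 50],
    [[2, -42, 7], [5.1, 0.85, -0.05], 50],
  ],
)

```text
time_s: 9.97
ee_pos: [0.5577, -0.1155, 0.2433]
eef_rot: [-1.537, 0.232, -1.291]
force: [0.2, -0.2, -3.2]
grip_width: 0.0617
```

Call:
jog_arm(
  moves=[
    [[0, -9, 1], [1.0, 0.15, 0], 50],
    [[-1, -17, 2], [2.05, 0.35, 0.05], 50],
    [[-2, -26, 3], [3.05, 0.5, 0.1], 50],
    [[-3, -34, 4], [4.1, 0.7, 0.15], 50],
    [[-4, -43, 5], [5.1, 0.85, 0.2], 50],
  ],
)

```text
time_s: 10.38
ee_pos: [0.5537, -0.1584, 0.2484]
eef_rot: [-1.467, 0.679, -1.242]
force: [-0.0, 0.3, -3.1]
grip_width: 0.0618
```

```bash
python3 log.py
python3 - <<'E'
from h import *
c=cam("scene");cv2.imwrite("pics/scene5.png",c["im"][:,:,::-1])
E
```

```text
10.3833 [-0.761  0.36   2.178  2.077  1.341  1.204] [ 0.5537 -0.1584  0.2484] [-1.467  0.679 -1.242] [-0.   0.3 -3.1] 0.06178181491473758
```

View pics/scene5.png

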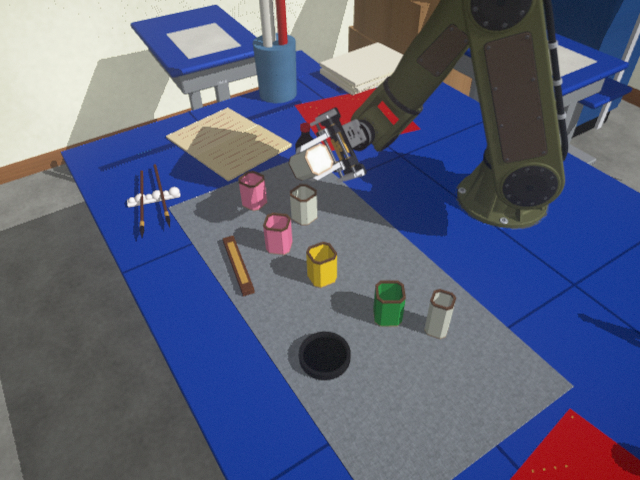

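The pot is held at (318,158) and partly turned, clear of everything. I'll continue.

Call:
jog_arm(
  moves=[
    [[-1, -9, 1], [1.0, 0.15, 0.05], 50],
    [[-3, -17, 1], [2.05, 0.35, 0.15], 50],
    [[-5, -26, 2], [3.05, 0.5, 0.25], 50],
    [[-7, -34, 3], [4.05, 0.65, 0.35], 50],
    [[-10, -43, 3], [5.1, 0.85, 0.5], 50],
  ],
)

```text
time_s: 10.85
ee_pos: [0.5438, -0.201, 0.2519]
eef_rot: [-1.283, 1.114, -1.051]
force: [0.4, 0.7, -3.1]
grip_width: 0.0618
```

```bash
python3 log.py; python3 to.py 14.65 -9.9 0 .5095 -.2475 .2502
```

```text
10.85 [-0.853  0.413  2.126  2.023  1.425  1.671] [ 0.5438 -0.201   0.2519] [-1.283  1.114 -1.051] [ 0.4  0.7 -3.1] 0.061829121894365804
t [-16.2 -41.8   1.6] w [4.96 0.76 0.7 ]
```

Call:
jog_arm(
  moves=[
    [[-3, -9, 0], [1.0, 0.15, 0.15], 50],
    [[-6, -17, 1], [2.0, 0.3, 0.25], 50],
    [[-9, -26, 1], [3.0, 0.45, 0.4], 50],
    [[-12, -34, 1], [4.0, 0.6, 0.55], 50],
    [[-16, -42, 2], [4.95, 0.75, 0.7], 50],
  ],
)

```text
time_s: 11.27
ee_pos: [0.5278, -0.2432, 0.2537]
eef_rot: [-0.003, 1.397, 0.252]
force: [0.6, 0.8, -3.0]
grip_width: 0.0616
```

Call:
jog_arm(
  moves=[
    [[0, 0, 0], [0, 0, 0], 50],
    [[0, 0, 0], [0, 0, 0], 50],
  ],
)

```text
time_s: 11.43
ee_pos: [0.5279, -0.243, 0.2542]
eef_rot: [-0.042, 1.398, 0.212]
force: [0.9, -0.3, -3.0]
grip_width: 0.0616
```

```bash
python3 log.py; python3 to.py 14.65 -9.9 0 .5095 -.2475 .2502;  python3 - <<'E'
from h import *
for n in("scene","side","wrist"):
    c=cam(n);cv2.imwrite(f"pics/{n}6.png",c["im"][:,:,::-1])
    T=R.from_euler('xyz',c["o"]["eef_rot"]).as_matrix()
print("pot axis world",(T@[.98511,.00096,-.17194]).round(4))
a=cv2.imread("pics/scene6.png")[110:250,230:370];b=cv2.imread("pics/side6.png")[80:260,320:500]
cv2.imwrite("pics/c6.png",np.hstack([cv2.resize(a,(400,400),interpolation=2),cv2.resize(b,(400,400),interpolation=2)]))
E
```

```text
11.4333 [-0.944  0.466  2.076  1.976  1.51   2.118] [ 0.5279 -0.243   0.2542] [-0.042  1.398  0.212] [ 0.9 -0.3 -3. ] 0.06156463246532896
t [-0.2  0.2 -0.8] w [0.08 0.02 0.03]
pot axis world [ 0.0021 -0.0064 -1.    ]
```

View pics/c6.png

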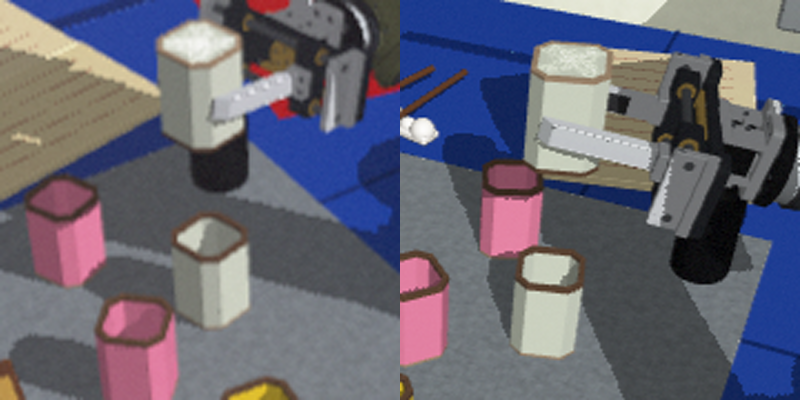

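View pics/wrist6.png

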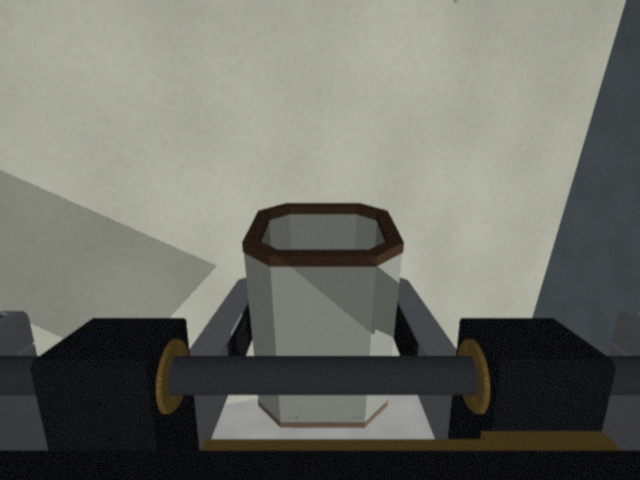

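Call:
jog_arm(
  moves=[
    [[0, 0, -15], [0.1, 0, 0.05], 50],
    [[0, 0, -35], [0.1, 0, 0.05], 50],
    [[0, 0, -55], [0.1, 0, 0.05], 50],
    [[0, 0, -75], [0.1, 0, 0.05], 50],
    [[0, 0, -90], [0.1, 0, 0.05], 50],
  ],
)

```text
time_s: 12.0
ee_pos: [0.528, -0.2424, 0.1642]
eef_rot: [0.009, 1.395, 0.267]
force: [0.5, -0.0, -3.3]
grip_width: 0.0619
```

Call:
jog_arm(
  moves=[
    [[0, 0, -8], [0, 0, 0], 50],
    [[0, 0, -16], [0, 0, 0], 50],
    [[0, 0, -20], [0, 0, 0], 50],
    [[0, 0, -20], [0, 0, 0], 50],
    [[0, 0, -20], [0, 0, 0], 50],
  ],
)

```text
time_s: 12.42
ee_pos: [0.528, -0.2431, 0.1462]
eef_rot: [0.011, 1.394, 0.27]
force: [0.4, 0.0, -3.0]
grip_width: 0.0619
```

```bash
python3 log.py; python3 to.py 14.65 -9.9 0 .5095 -.2475 .1302;  python3 - <<'E'
from h import *
for n in("scene","side","wrist"):
    c=cam(n);cv2.imwrite(f"pics/{n}7.png",c["im"][:,:,::-1])
    T=R.from_euler('xyz',c["o"]["eef_rot"]).as_matrix()
    print((T@[.98511,.00096,-.17194]).round(4),c["o"]["force"].round(1))
a=cv2.imread("pics/scene7.png")[140:240,260:360];b=cv2.imread("pics/side7.png")[130:250,340:460]
cv2.imwrite("pics/c7.png",np.hstack([cv2.resize(a,(400,400),interpolation=2),cv2.resize(b,(400,400),interpolation=2)]))
E
```

```text
12.4167 [-0.944  0.751  2.026  1.976  1.609  1.912] [ 0.528  -0.2431  0.1462] [0.011 1.394 0.27 ] [ 0.4  0.  -3. ] 0.061864557941169095
t [ -0.4   0.3 -12.7] w [-0.03  0.04 -0.04]
[ 0.0029  0.0038 -1.    ] [ 0.4  0.  -3. ]
[ 0.003   0.0036 -1.    ] [-0.7 -0.4 -3.2]
[ 0.0031  0.0035 -1.    ] [ 0.5 -0.3 -2.9]
```

View pics/c7.png

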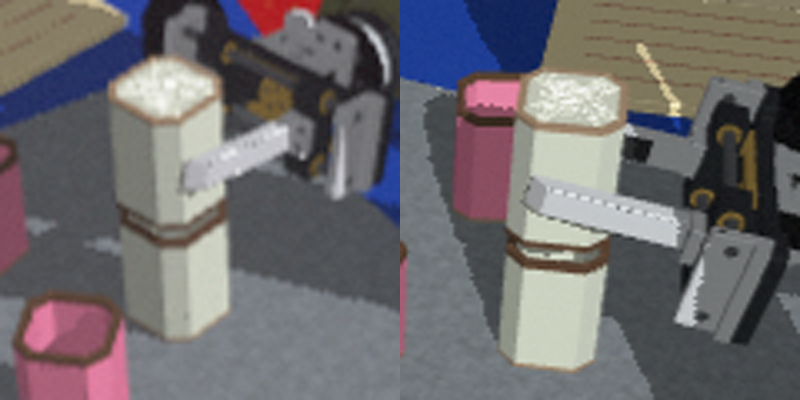

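View pics/wrist7.png

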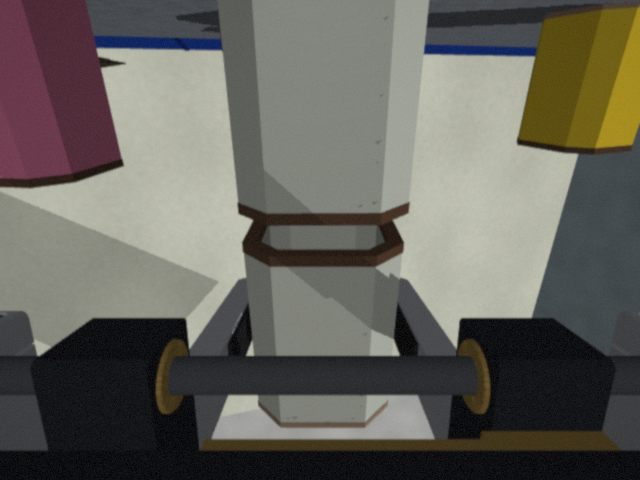

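```bash
cat > cmp.py <<'E'
from h import *
c=cam("wrist");o=c["o"];T=R.from_euler('xyz',o["eef_rot"]).as_matrix()
g=o["ee_pos"]-.019*T[:,2];f=T[:2,2]/np.linalg.norm(T[:2,2]);l=np.array([-f[1],f[0]])
zu=g[2]-.0412;print("gap est mm",(zu-.089)*1e3)
h=cv2.cvtColor(c["im"],cv2.COLOR_RGB2HSV).astype(int)
m=(h[...,1]>50)&(h[...,2]<110)
for u in (290,322,350): 
    v=np.nonzero(np.diff(m[190:275,u].astype(int)))[0]+190.5; print(u,v)
def fl(uv,z): P=cast(c,uv,z)[:,:2]-g[:2]; return (P@f*1e3).round(2),(P@l*1e3).round(2)
import sys
if len(sys.argv)>1:
    a=list(map(float,sys.argv[1:]))
    vl,vfar,vin=a
    print("lower front edge->centre",fl([[322,vl]],.089)[0]+31)
    print("upper far,inner -> centre",fl([[322,vfar]],zu)[0]-31,fl([[322,vin]],zu)[0]+26)
np.save("w.npy",c["im"])
cv2.imwrite("pics/wcrop.png",cv2.resize(c["im"][190:280,225:425,::-1],(800,360),interpolation=cv2.INTER_CUBIC))
E
python3 cmp.py 220.5 203 249.7
```

```text
gap est mm 12.917258504629562
290 [213.5 224.5 249.5 265.5]
322 [213.5 224.5 249.5 265.5]
350 [213.5 224.5 249.5 265.5]
lower front edge->centre [5.43]
upper far,inner -> centre [4.26] [3.57]
```

View pics/wcrop.png

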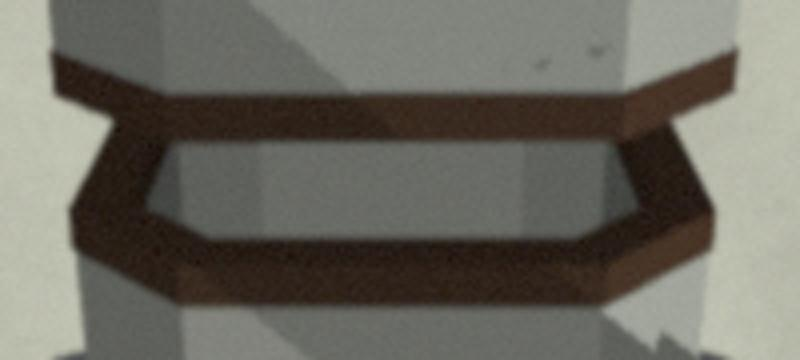

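Run:
```python
from h import *
for n,(u0,v0,u1,v1) in(("side",(360,180,440,230)),("scene",(280,180,330,210))):
    c=cam(n); cr=c["im"][v0:v1,u0:u1,::-1]
    cv2.imwrite(f"pics/z_{n}.png",cv2.resize(cr,None,fx=800/(u1-u0),fy=800/(u1-u0),interpolation=cv2.INTER_CUBIC))
    print(n,cr.shape)
```

```text
side (50, 80, 3)
scene (30, 50, 3)
```

View pics/z_side.png

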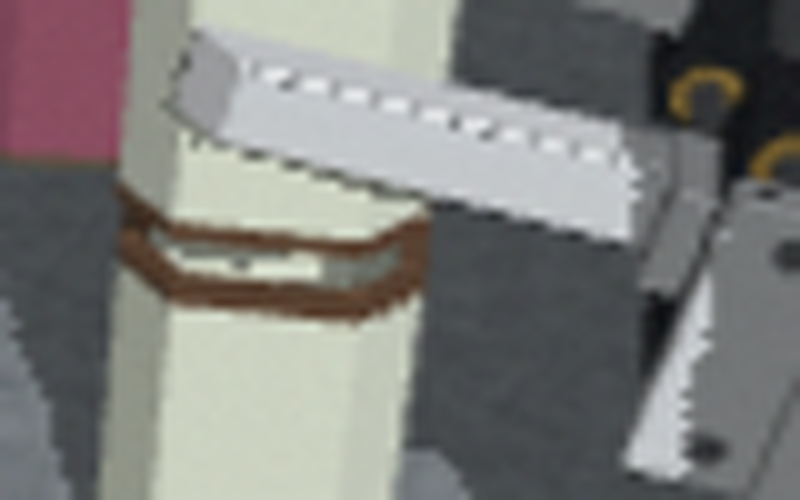

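View pics/z_scene.png

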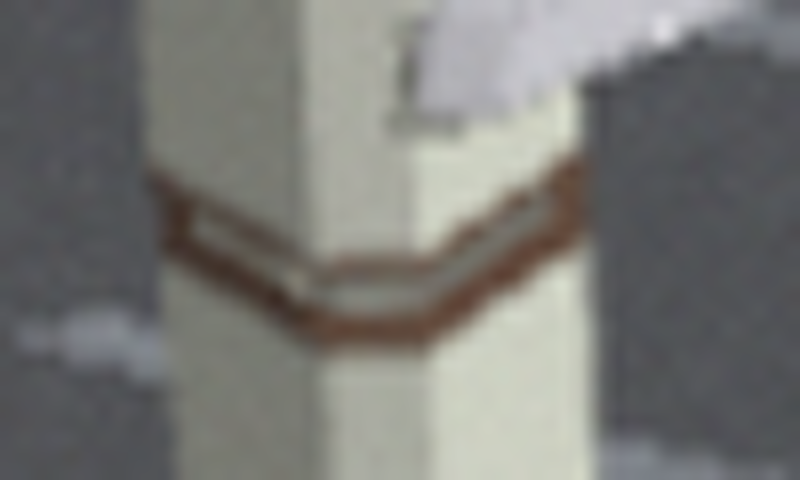

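Call:
jog_arm(
  moves=[
    [[-0.5, 1, -3], [0, 0, 0], 50],
    [[-0.5, 1, -6], [0, 0, 0], 50],
    [[-0.5, 1, -8], [0, 0, 0], 50],
    [[-0.5, 1, -9], [0, 0, 0], 50],
    [[-0.5, 1, -9], [0, 0, 0], 50],
  ],
)

```text
time_s: 13.13
ee_pos: [0.5274, -0.242, 0.1363]
eef_rot: [0.019, 1.395, 0.278]
force: [0.6, -0.4, -3.5]
grip_width: 0.0621
```

```bash
python3 log.py; python3 cmp.py
python3 - <<'E'
from h import *
n,(u0,v0,u1,v1)=("side",(360,180,440,230))
c=cam(n); cr=c["im"][v0:v1,u0:u1,::-1]
s=cam("scene")["im"][180:215,280:336,::-1]
cv2.imwrite(f"pics/z8.png",np.vstack([cv2.resize(cr,(480,300),interpolation=cv2.INTER_CUBIC),cv2.resize(s,(480,300),interpolation=cv2.INTER_CUBIC)]))
E
```

```text
13.1333 [-0.944  0.776  2.022  1.975  1.616  1.894] [ 0.5274 -0.242   0.1363] [0.019 1.395 0.278] [ 0.6 -0.4 -3.5] 0.06212708511036109
gap est mm 2.816602343296046
290 [240.5 265.5]
322 [241.5 265.5]
350 [240.5 265.5]
```

View pics/z8.png

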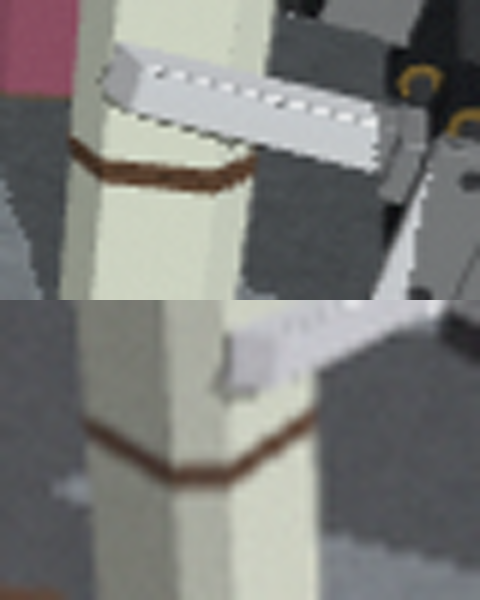

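View pics/wcrop.png

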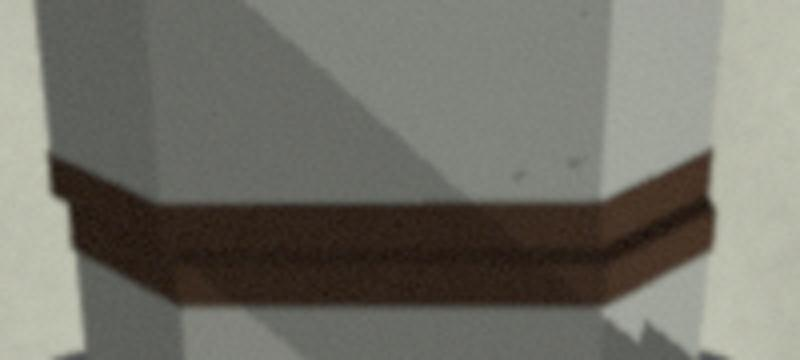

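Call:
jog_arm(
  moves=[
    [[0.2, -0.8, -0.5], [0, 0, 0], 50],
    [[0.2, -0.8, -1], [0, 0, 0], 50],
    [[0.2, -0.8, -1.5], [0, 0, 0], 50],
    [[0.2, -0.8, -1.5], [0, 0, 0], 50],
  ],
)

```text
time_s: 13.62
ee_pos: [0.5276, -0.2429, 0.1352]
eef_rot: [0.016, 1.395, 0.275]
force: [0.6, -0.2, -2.4]
grip_width: 0.0617
```

```bash
python3 log.py; python3 cmp.py
```

```text
13.6167 [-0.945  0.779  2.019  1.974  1.617  1.893] [ 0.5276 -0.2429  0.1352] [0.016 1.395 0.275] [ 0.6 -0.2 -2.4] 0.06171242049093436
gap est mm 1.6426811559800831
290 [243.5 265.5]
322 [244.5 265.5]
350 [243.5 265.5]
```

View pics/wcrop.png

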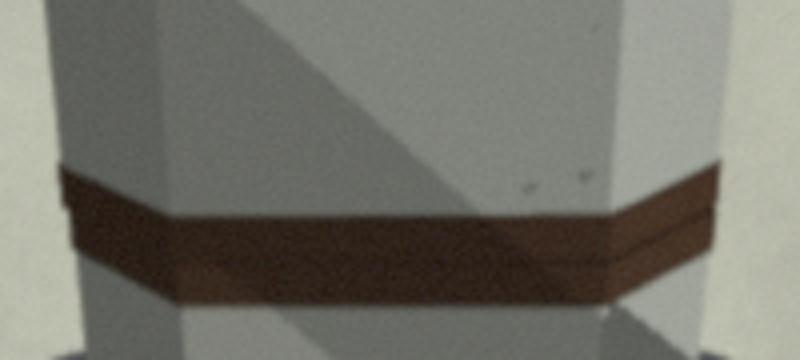

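Call:
jog_arm(
  moves=[
    [[0, 0, -0.3], [0, 0, 0], 50],
    [[0, 0, -0.5], [0, 0, 0], 50],
    [[0, 0, -0.5], [0, 0, 0], 50],
  ],
)

```text
time_s: 13.92
ee_pos: [0.5276, -0.2428, 0.1347]
eef_rot: [0.016, 1.395, 0.275]
force: [0.3, 0.0, -3.3]
grip_width: 0.0618
```

Call:
jog_arm(
  moves=[
    [[0, 0, -0.3], [0, 0, 0], 50],
    [[0, 0, -0.5], [0, 0, 0], 50],
    [[0, 0, -0.5], [0, 0, 0], 50],
  ],
)

```text
time_s: 14.17
ee_pos: [0.5276, -0.2428, 0.1342]
eef_rot: [0.016, 1.395, 0.275]
force: [0.2, 0.0, -3.7]
grip_width: 0.0615
```

```bash
python3 log.py; python3 cmp.py
```

```text
14.1667 [-0.945  0.782  2.018  1.974  1.618  1.892] [ 0.5276 -0.2428  0.1342] [0.016 1.395 0.275] [ 0.2  0.  -3.7] 0.06154714306964558
gap est mm 0.6562469502910534
290 [246.5 265.5]
322 [246.5 265.5]
350 [246.5 265.5]
```

View pics/wcrop.png

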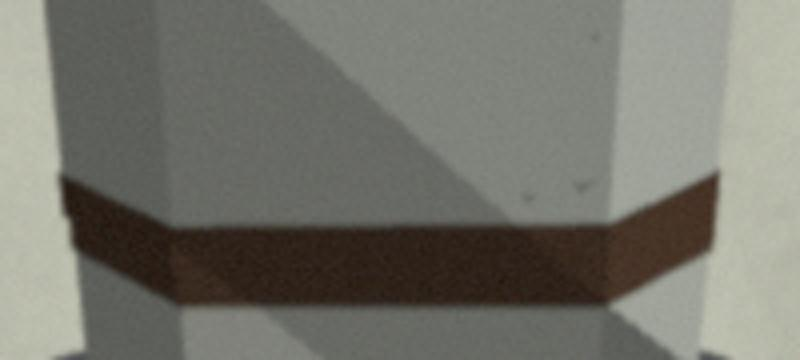

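Call:
jog_arm(
  moves=[
    [[0, 0, -0.2], [0, 0, 0], 50],
    [[0, 0, -0.4], [0, 0, 0], 50],
    [[0, 0, -0.4], [0, 0, 0], 50],
  ],
)

```text
time_s: 14.47
ee_pos: [0.5276, -0.2429, 0.1338]
eef_rot: [0.016, 1.395, 0.275]
force: [-0.8, 0.2, -3.9]
grip_width: 0.0616
```

Call:
jog_arm(
  moves=[
    [[0, 0, -0.2], [0, 0, 0], 50],
    [[0, 0, -0.4], [0, 0, 0], 50],
    [[0, 0, -0.4], [0, 0, 0], 50],
  ],
)

```text
time_s: 14.72
ee_pos: [0.5276, -0.2429, 0.1337]
eef_rot: [0.013, 1.394, 0.272]
force: [-0.8, -0.0, -0.1]
grip_width: 0.0619
```

```bash
for i in 1 2 3; do python3 cmp.py|tail -1; done; python3 log.py
```

```text
350 [247.5 265.5]
350 [247.5 265.5]
350 [248.5 265.5]
14.8667 [-0.945  0.784  2.018  1.974  1.619  1.89 ] [ 0.5276 -0.2429  0.1337] [0.014 1.394 0.273] [-1.6 -0.2  0.7] 0.06180283050757441
```

Call:
jog_arm(
  moves=[
    [[0, 0, 0], [0, 0, 0], 50],
    [[0, 0, 0], [0, 0, 0], 50],
    [[0, 0, 0], [0, 0, 0], 50],
  ],
  squeeze=5,
)

```text
time_s: 15.12
ee_pos: [0.5276, -0.2429, 0.1337]
eef_rot: [0.014, 1.394, 0.272]
force: [-0.2, 0.1, 1.9]
grip_width: 0.062
```

Call:
jog_arm(
  moves=[
    [[0, 0, 0], [0, 0, 0], 63],
    [[0, 0, 0], [0, 0, 0], 64],
    [[0, 0, 0], [0, 0, 0], 66],
    [[0, 0, 0], [0, 0, 0], 68],
    [[0, 0, 0], [0, 0, 0], 70],
  ],
)

```text
time_s: 15.53
ee_pos: [0.5276, -0.2429, 0.1334]
eef_rot: [0.017, 1.395, 0.275]
force: [0.4, 1.4, -0.9]
grip_width: 0.0696
```

```bash
python3 log.py; python3 cmp.py
```

```text
15.5333 [-0.945  0.784  2.018  1.974  1.618  1.89 ] [ 0.5276 -0.2429  0.1334] [0.017 1.395 0.275] [ 0.4  1.4 -0.9] 0.06962123251156677
gap est mm -0.14246989522885556
290 [248.5 266.5]
322 [248.5 266.5]
350 [248.5 266.5]
```

View pics/wcrop.png

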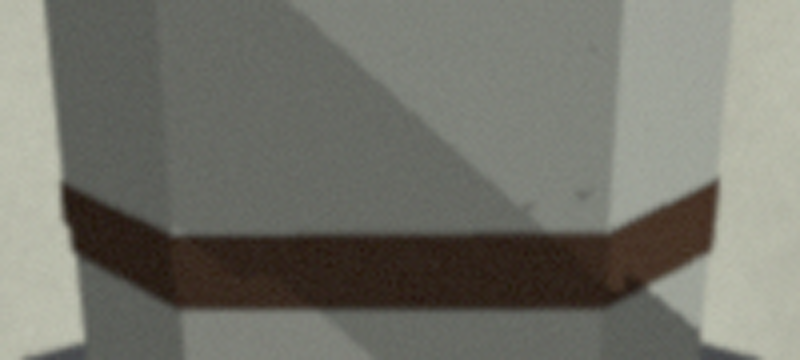

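Call:
jog_arm(
  moves=[
    [[0, 0, 0], [0, 0, 0], 80],
    [[0, 0, 0], [0, 0, 0], 94],
    [[0, 0, 0], [0, 0, 0], 94],
    [[0, 0, 0], [0, 0, 0], 94],
    [[0, 0, 2], [0, 0, 0], 94],
  ],
)

```text
time_s: 16.0
ee_pos: [0.5276, -0.2428, 0.1353]
eef_rot: [0.018, 1.395, 0.277]
force: [0.3, 0.2, 1.2]
grip_width: 0.0937
```

```bash
python3 log.py
python3 - <<'E'
from h import *
c=cam("wrist");cv2.imwrite("pics/w9.png",c["im"][:,:,::-1])
E
```

```text
16.0 [-0.945  0.779  2.019  1.974  1.617  1.894] [ 0.5276 -0.2428  0.1353] [0.018 1.395 0.277] [0.3 0.2 1.2] 0.09365916073290391
```

View pics/w9.png

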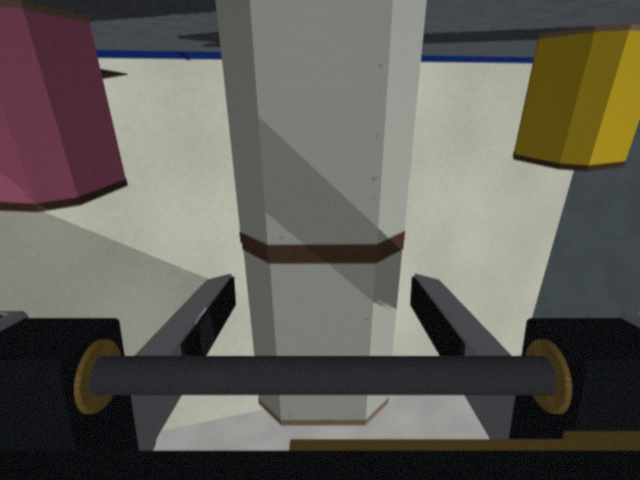

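Call:
jog_arm(
  moves=[
    [[0, 0, 15], [0, 0, 0], 94],
    [[0, 0, 40], [0, 0, 0], 94],
    [[0, 0, 65], [0, 0, 0], 94],
    [[0, 0, 90], [0, 0, 0], 94],
    [[0, 0, 110], [0, 0, 0], 94],
  ],
)

```text
time_s: 16.47
ee_pos: [0.5275, -0.2428, 0.2473]
eef_rot: [0.012, 1.394, 0.27]
force: [0.6, -0.5, -0.2]
grip_width: 0.094
```

Call:
jog_arm(
  moves=[
    [[0, 0, 10], [0, 0, 0], 94],
    [[0, 0, 20], [0, 0, 0], 94],
    [[0, 0, 20], [0, 0, 0], 94],
    [[0, 0, 20], [0, 0, 0], 94],
  ],
)

```text
time_s: 16.8
ee_pos: [0.5276, -0.2428, 0.2651]
eef_rot: [0.016, 1.395, 0.275]
force: [-0.6, -0.7, -0.7]
grip_width: 0.0943
```

```bash
python3 log.py
python3 - <<'E'
from h import *
for n in("scene","side"):
    c=cam(n);cv2.imwrite(f"pics/{n}10.png",c["im"][:,:,::-1])
    if n=="scene": A=c["im"][130:240,250:360,::-1]
    else: B=c["im"][130:250,340:460,::-1]
cv2.imwrite("pics/c10.png",np.hstack([cv2.resize(A,(400,400),interpolation=2),cv2.resize(B,(400,400),interpolation=2)]))
E
```

```text
16.8 [-0.945  0.442  2.075  1.972  1.506  2.152] [ 0.5276 -0.2428  0.2651] [0.016 1.395 0.275] [-0.6 -0.7 -0.7] 0.09425982902482988
```

View pics/c10.png

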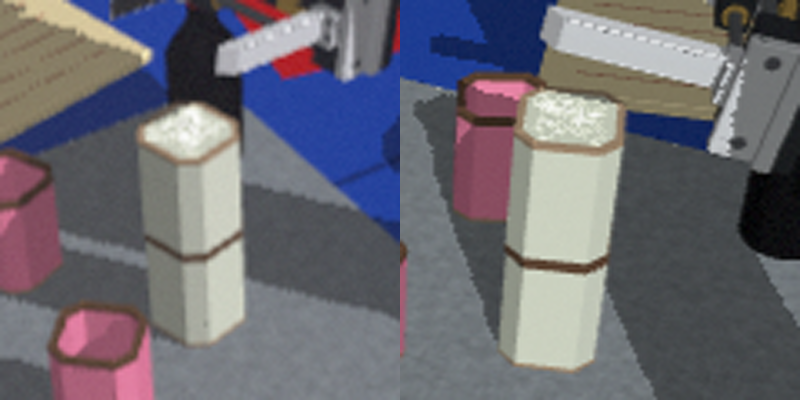

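View pics/scene10.png

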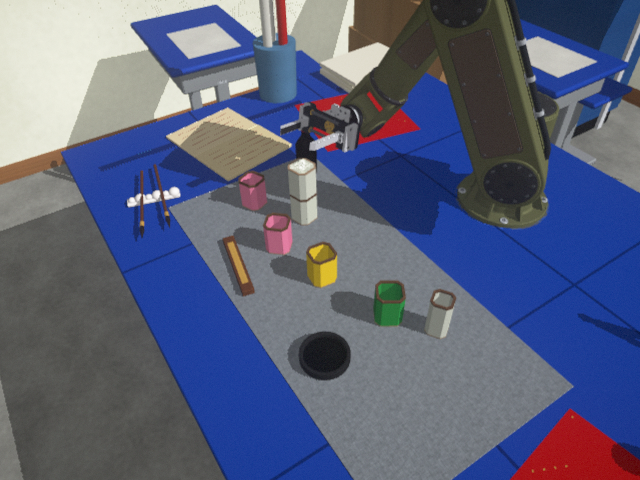

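```bash
python3 -c "
from station import ctrl
print(ctrl.hand_in())"
```

```text
the job is handed in; nothing more can be done
None
```

I set the near pale pot upside down on the far one, mouth to mouth, and handed the job in at about 17 s. The hand-in reports no verdict.

I gripped the near pot with the fingers nearly level. I lifted it, turned it over, lined it up and lowered it in steps of 0.4–0.5 mm until the wrist force rose by about 4 N. Then I opened the fingers and drew them straight up.

**Last checks:**
- **Rims and flats:** the close-up of the rims with the fingers just open shows one closed band all round, with the flats parallel. The sideways offset was about 0.3 mm. The scene and side views after retreat show the two pots' edges running on in line.
- **Contact:** the largest force felt at the wrist during set-down was about 5 N above the held-pot reading.
- **Other things:** the slim pot, inkstone and paperweight look unmoved in the last scene picture. I did not re-measure the ink bottle, which was partly hidden by the gripper, but no contact force showed near it.

**Disagreements:**
- **Sideways shift:** the scene view called for about 1.5 mm of sideways shift and the wrist view for less. I followed the sharper wrist view.
- **Fore-and-aft position:** the wrist camera's estimate differed by several mm between poses, because it looks across the rim at a shallow angle. I used the side view for that direction instead.

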